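# File the bearing tins on edge and close up the follower

## Robot

A 6-joint arm with a two-finger parallel gripper is mounted at the origin on the work surface. World frame = base frame: x ahead of the robot, y to its left, z up, the work surface at z = 0. Lengths are in mm, angles in rad, forces in N, time in s.
With the tool pointing down it reaches from about 275 to 725 mm from the base axis. Payload 15.9 kg.
Tool frame: the origin (TCP) lies at the very end of the fingers, on their centre line; the grasp point (between the pads) lies 19 mm behind it (robot.grip_point_offset is the distance from the TCP to the grasp point, in mm); z points along the fingers, y is the line along which they close (so a half turn about z gives the same grasp; the last joint's range is limited). The gripper opens to 85 mm and grips with 20 to 120 N. Pads are 22 mm wide; open, the fingers measure 114 mm over their backs; the gripper's body (76 mm by 85 mm) begins 54 mm behind the grasp point. The pads swing forward as they close: fully open they stand 13 mm farther back than shut.
Start: joints at [1.182, 0.213, -0.034, 1.323, 0, 1.571], TCP at [189.532, 462.67, 231.306] pointing down, gripper open.
Joint ranges: [-2.98, 2.98], [-0.74, 1.72], [-1.14, 1.35], [-2.1, 2.04], [-1.57, 1.44], [-3.14, 3.14]. Speed limits (rad/s): [1.89, 1.89, 2.39, 2.57, 3.14, 3.14].

## Interface

Orientations are given as a rotation vector (axis times angle).
In Python, from plant import robot, snapshot, order, masks_of, landmark_of gives the robot as it stands.
- The arm moves only by the tool jog_arm, never from a script. Its argument "targets" is a list of rows, each a list of 3 entries, a list of its own where there are three numbers: the shift along the world's x, y, z in cm, then the turn, a rotation vector about the world's x, y, z in rad, then the opening, from -1 (shut) to 1 (fully open). A call has 1 to 12 rows; each row is the pose to reach, as a shift and turn from the pose commanded when the call began; what a row does not reach only later rows make up. A row lasts 1/8 s, in which the tool goes at most 62.5 mm and 10.7 degrees, less where a joint would pass 70% of its speed; a pose out of reach is approached as far as the arm can. A call with a gripper value outside its range is refused whole. The fingers move at their own pace and stop on an object; the grip force is fixed at half the most. Time passes only in rows, so rows that repeat a pose let the fingers close. It gives the time, the measured TCP pose, the force, the opening and the grip force at its end, in the units of the state.
- robot.observe(): the state, without advancing time (a new reading comes with each control period).
- snapshot(name): name is "scene" or "top" or "wrist"; returns a dict with "img" (384x512x3 uint8, blue, green, red), "K" (3x3 intrinsics, pixels), "dist" ([k1, k2, p1, p2, k3] as OpenCV has them; the pictures are not rectified), "eye" and "orientation" of the camera in the world; the wrist camera has in their place "T_tool_cam" (4x4, takes a point from camera to tool coordinates, whose origin is the TCP and whose axes are the flange's). Camera axes: x right, y down, z forward; pixel columns grow to the right and rows downward; lengths in mm; the calibration is good to about 2 mm. A picture is of the moment at which its call begins: read the wrist's pose just before it. There is no depth.
- order.close_job(): hands the job in; it is judged then, once.
Trained networks look in the newest picture that a camera, given by its name, has taken for a name from the list of things; names that differ only in an ending like _2 or _b are one class to them, and where a whole thing is asked for, a point or a joint stands for the part that bears it (a point fixed in the world has none). Each returns a list of dicts, best first, with "conf" (0 to 1); they miss things now and then, are a little off and sometimes report something else, mostly with a low value. They report only what shows in the picture. A call takes as long as a camera call.
- masks_of(camera, query): "region" (384x512 bool, what is visible of it) and "pixel" ([column, row] in pixels, amid what is visible of it).
- landmark_of(camera, query): "pixel" ([column, row] in pixels: a listed point, or the origin of a listed thing).
The state is a dict: "t": time; "joint_pos": joint angles; "qvel": joint speeds; "joint_torque": joint torques, N m; "eef_pos": TCP position; "tcp_rot": TCP orientation; "wrist_force": force on the tool from outside, world axes, zero at the start; "torque": the same for the moment, N m; "finger_gap": finger opening in mm; "finger_force": force on a finger pad.
Only numpy, scipy, OpenCV 4.12 (cv2) and the standard library are available. Lean on these libraries where they do the work, as an engineer would, in place of code of your own. Each camera call takes 0.05 s, during which the arm holds its last target. There are 200 camera calls.

## Task

The bearing tins are strewn flat over the cart: file them all in the little steel rack. Slide the rack's follower back to make room, stand every tin on one of its thin edges on the rack's base, one behind the other with their broad faces towards the fixed end plate, then slide the follower up so the whole row is held upright and snug against the end plate with no gaps. Leave the yo-yo, the cork-lidded jar and the pad seater where they are.

Things in the scene. Friction and masses are not known exactly. Their poses are not given: they have to be found in the camera images.
- rack: steel file rack fixed to the cart. Base plate 300 (its x) x 90 (y) x 6 mm, no side walls; origin at the centre of its underside. At the far end (+x, ahead and left of the robot) a fixed end plate, 50 mm wide, 64 mm high over the cart; its inner face is at x = +130 mm. The follower slides along x from there towards -x. Tins stand on the base's top, z = 6 mm, on the centre line y = 0
- follower (a joint): clear gap, in m, between the fixed end plate's inner face and the sliding follower plate's face: 0 touching, up to 0.20 when slid towards the rack's -x, its near end. Starts at 0.004 to 0.034. About 1.5 N of friction (0.4 N more at 0.1 m/s); stays where it is left. Follower plate 5 mm thick, 50 mm wide, reaches 63 mm above the cart
- thumb_post (a point): on the axis of the follower's upright round chrome thumb post (16 mm diameter), by which it is pinched or pushed. The point is 62 mm above the cart, 14 mm below the post's top, and 38 mm behind the follower plate's face (towards the rack's -x). The post is free of other parts from 45 mm above the cart up; the foot below is 34 mm wide
- tin1: slim bearing tin, one of four to six alike (None if not there): closed flat dark metal box 84 mm long (its x) x 56 mm wide (y) x 20 mm thick (z), 60 to 130 g; origin at the middle of the box; +z face is the lid, a grey panel with a bright pressed ring. Starts flat on the cart, lid up, long axis within 0.4 rad of world x
- tin2: slim bearing tin, one of four to six alike (None if not there): closed flat dark metal box 84 mm long (its x) x 56 mm wide (y) x 20 mm thick (z), 60 to 130 g; origin at the middle of the box; +z face is the lid, a grey panel with a bright pressed ring. Starts flat on the cart, lid up, long axis within 0.4 rad of world x
- tin3: slim bearing tin, one of four to six alike (None if not there): closed flat dark metal box 84 mm long (its x) x 56 mm wide (y) x 20 mm thick (z), 60 to 130 g; origin at the middle of the box; +z face is the lid, a grey panel with a bright pressed ring. Starts flat on the cart, lid up, long axis within 0.4 rad of world x
- tin4: slim bearing tin, one of four to six alike (None if not there): closed flat dark metal box 84 mm long (its x) x 56 mm wide (y) x 20 mm thick (z), 60 to 130 g; origin at the middle of the box; +z face is the lid, a grey panel with a bright pressed ring. Starts flat on the cart, lid up, long axis within 0.4 rad of world x
- tin5: slim bearing tin, one of four to six alike (None if not there): closed flat dark metal box 84 mm long (its x) x 56 mm wide (y) x 20 mm thick (z), 60 to 130 g; origin at the middle of the box; +z face is the lid, a grey panel with a bright pressed ring. Starts flat on the cart, lid up, long axis within 0.4 rad of world x
- tin6: slim bearing tin, one of four to six alike (None if not there): closed flat dark metal box 84 mm long (its x) x 56 mm wide (y) x 20 mm thick (z), 60 to 130 g; origin at the middle of the box; +z face is the lid, a grey panel with a bright pressed ring. Starts flat on the cart, lid up, long axis within 0.4 rad of world x
- yoyo: bystander: sky-blue yo-yo 56 mm in diameter lying on its side, 41 mm high; origin at the centre of its underside
- jar: bystander: glass jar with a cork lid, 64 mm in diameter, about 85 mm high, loose; origin at the centre of its underside
- seater: bystander: steel response-pad seater standing on its round foot, 34 mm in diameter, 66 mm high, loose, beside the fixed chrome hand press; origin at the centre of its underside

How it is judged (in metres and radians):
On the way:
1. the follower has been slid back to make room (gap over 50 mm) (value of joint follower above 0.05 m), for 0.2 s.
At the end, for the whole second after the job is handed in: Every tin stands on a thin edge on the rack base, upright and square to the track within 0.15 rad, within 20 mm of the centre line, at rest, in one row closed up to the end plate (each within 8 mm of its gapless place); the follower's gap is at most 6 mm more than the tins' thickness (angle between tin1's own z axis and vertical between 1.42 and 1.72 rad and angle between the z axis of each of tin1, tin2, tin3, tin4, tin5, tin6 and the x axis of rack, either way round below 0.15 rad and x of tin1 in the frame of rack between 0 and 0.13 m and y of tin1 in the frame of rack between -0.02 and 0.02 m and z of tin1 in the frame of rack between 0.028 and 0.053 m and linear speed of each of tin1, tin2, tin3, tin4, tin5, tin6 below 0.02 m/s and angle between tin2's own z axis and vertical between 1.42 and 1.72 rad and x of tin2 in the frame of rack between 0 and 0.13 m and y of tin2 in the frame of rack between -0.02 and 0.02 m and z of tin2 in the frame of rack between 0.028 and 0.053 m and angle between tin3's own z axis and vertical between 1.42 and 1.72 rad and x of tin3 in the frame of rack between 0 and 0.13 m and y of tin3 in the frame of rack between -0.02 and 0.02 m and z of tin3 in the frame of rack between 0.028 and 0.053 m and angle between tin4's own z axis and vertical between 1.42 and 1.72 rad and x of tin4 in the frame of rack between 0 and 0.13 m and y of tin4 in the frame of rack between -0.02 and 0.02 m and z of tin4 in the frame of rack between 0.028 and 0.053 m and angle between tin5's own z axis and vertical between 1.42 and 1.72 rad and x of tin5 in the frame of rack between 0 and 0.13 m and y of tin5 in the frame of rack between -0.02 and 0.02 m and z of tin5 in the frame of rack between 0.028 and 0.053 m and angle between tin6's own z axis and vertical between 1.42 and 1.72 rad and x of tin6 in the frame of rack between 0 and 0.13 m and y of tin6 in the frame of rack between -0.02 and 0.02 m and z of tin6 in the frame of rack between 0.028 and 0.053 m and (x of tin1 in the frame of rack between 0.112 and 0.128 m or x of tin2 in the frame of rack between 0.112 and 0.128 m or x of tin3 in the frame of rack between 0.112 and 0.128 m or x of tin4 in the frame of rack between 0.112 and 0.128 m or x of tin5 in the frame of rack between 0.112 and 0.128 m or x of tin6 in the frame of rack between 0.112 and 0.128 m) and (x of tin1 in the frame of rack between 0.092 and 0.108 m or x of tin2 in the frame of rack between 0.092 and 0.108 m or x of tin3 in the frame of rack between 0.092 and 0.108 m or x of tin4 in the frame of rack between 0.092 and 0.108 m or x of tin5 in the frame of rack between 0.092 and 0.108 m or x of tin6 in the frame of rack between 0.092 and 0.108 m) and (x of tin1 in the frame of rack between 0.072 and 0.088 m or x of tin2 in the frame of rack between 0.072 and 0.088 m or x of tin3 in the frame of rack between 0.072 and 0.088 m or x of tin4 in the frame of rack between 0.072 and 0.088 m or x of tin5 in the frame of rack between 0.072 and 0.088 m or x of tin6 in the frame of rack between 0.072 and 0.088 m) and (x of tin1 in the frame of rack between 0.052 and 0.068 m or x of tin2 in the frame of rack between 0.052 and 0.068 m or x of tin3 in the frame of rack between 0.052 and 0.068 m or x of tin4 in the frame of rack between 0.052 and 0.068 m or x of tin5 in the frame of rack between 0.052 and 0.068 m or x of tin6 in the frame of rack between 0.052 and 0.068 m) and (value of joint follower below 0.086 m or x of tin1 in the frame of rack between 0.032 and 0.048 m or x of tin2 in the frame of rack between 0.032 and 0.048 m or x of tin3 in the frame of rack between 0.032 and 0.048 m or x of tin4 in the frame of rack between 0.032 and 0.048 m or x of tin5 in the frame of rack between 0.032 and 0.048 m or x of tin6 in the frame of rack between 0.032 and 0.048 m) and (value of joint follower below 0.106 m or x of tin1 in the frame of rack between 0.012 and 0.028 m or x of tin2 in the frame of rack between 0.012 and 0.028 m or x of tin3 in the frame of rack between 0.012 and 0.028 m or x of tin4 in the frame of rack between 0.012 and 0.028 m or x of tin5 in the frame of rack between 0.012 and 0.028 m or x of tin6 in the frame of rack between 0.012 and 0.028 m) and value of joint follower below 0.126 m); the robot touches nothing.
It fails at once if the yo-yo, jar or pad seater is moved more than 30 mm (distance of any of yoyo, jar, seater from where it was at the start of the episode above 0.03 m).
It fails at once if the jar or pad seater is tipped over (angle between any of jar, seater's own z axis and vertical above 0.5 rad).
Of tin1, tin2, tin3, tin4, tin5, tin6 only 4 to 6 are there at a start; the rules pass over those that are not, and their reading is None.
At some moment in a run one of tin1, tin2, tin3, tin4, tin5, tin6 may be knocked a few centimetres aside while the robot is not near it.
Once in a run the grip may slacken for a moment while it holds something.
It also fails if it takes over 210 s, if anything falls off the work surface, if the arm or the gripper's body presses on something with over 40 N, if the wrist force passes 120 N, or if a joint passes its speed limit or range.

## Working session

There is one attempt and no reset: what is moved stays moved. The work goes in short steps, Python scripts to look and compute and a tool call to move; the robot and the scene stay as the last step left them, time stands still between calls to the robot, and variables do not carry over. Pictures are saved under pics/ and viewed, at most 14 in all, crops included, and the job is handed in when it is done.

Besides the shell and the picture viewer there is one more tool, called after "Call:" in YAML: its name, and indented under it one key for each argument. jog_arm: Moves the arm, as the interface text tells. Its arguments: {"type":"object","properties":{"targets":{"type":"array"}},"required":["targets"]}

```bash
mkdir -p pics; ls; python3 - <<'E'
from plant import robot, snapshot, order, masks_of, landmark_of
import cv2,numpy as np
print(robot.observe())
for n in("scene","top"):
    s=snapshot(n); cv2.imwrite(f"pics/{n}0.png",s["img"]); print(n,s["K"],s["dist"],s["eye"],s["orientation"])
    for q in("tin1","rack","follower","thumb_post","yoyo","jar","seater"):
        print(q,[(np.round(d["pixel"]).tolist(),round(d["conf"],2)) for d in landmark_of(n,q)] if q!="follower" else "", [(np.round(d["pixel"]).tolist(),round(d["conf"],2),int(d["region"].sum())) for d in masks_of(n,q)])
print(robot.observe()["t"])
E
```

```text
pics
{'t': 0.0, 'joint_pos': array([ 1.18197380e+00,  2.13364488e-01, -3.50938869e-02,  1.32349313e+00,
        5.66822892e-06,  1.57082408e+00]), 'qvel': array([-1.14348054e-04, -1.97570328e-04,  1.23491596e-04, -2.42424096e-05,
        1.98525998e-04, -9.60126040e-04]), 'joint_torque': array([ 5.61583802e-04, -6.86168790e+01,  4.87108898e+01,  1.79406919e-02,
       -1.59327483e-04, -5.78405206e-05]), 'eef_pos': array([189.41313361, 462.3497788 , 230.7981944 ]), 'tcp_rot': array([-6.06919402e-01, -3.08217668e+00,  1.77852649e-03]), 'wrist_force': array([-0.35993446, -0.21385206,  0.28082441]), 'torque': array([ 0.044859  ,  0.02862207, -0.0184279 ]), 'finger_force': 0.0, 'finger_gap': 85.25255975699525}
scene [[401.82404411   0.         257.63858382]
 [  0.         401.82404411 192.46721477]
 [  0.           0.           1.        ]] [-0.11977264  0.          0.          0.          0.        ] [1358.41035866  302.6835011   931.8383112 ] [-1.50189199 -2.13314976  0.83736963]
tin1 [([248.0, 181.0], 0.97), ([212.0, 156.0], 0.85), ([175.0, 178.0], 0.64), ([168.0, 146.0], 0.63), ([251.
[... 970 characters left out ...]
[303.0, 171.0], 0.78), ([257.0, 174.0], 0.6), ([276.0, 210.0], 0.58)] [([366.0, 222.0], 0.97, 409), ([323.0, 222.0], 0.94, 470), ([276.0, 210.0], 0.83, 414), ([258.0, 175.0], 0.83, 387), ([340.0, 185.0], 0.78, 407), ([302.0, 171.0], 0.76, 417)]
rack [([198.0, 213.0], 0.78), ([368.0, 222.0], 0.2)] [([197.0, 212.0], 0.63, 2213), ([219.0, 138.0], 0.16, 218)]
follower  [([185.0, 190.0], 0.58, 240)]
thumb_post [([188.0, 195.0], 0.55)] [([187.0, 190.0], 0.79, 231)]
yoyo [([216.0, 141.0], 0.69)] [([219.0, 138.0], 0.61, 224), ([303.0, 173.0], 0.43, 412)]
jar [([403.0, 185.0], 0.86), ([322.0, 225.0], 0.27)] [([405.0, 183.0], 0.58, 343)]
seater [([103.0, 202.0], 0.42)] [([101.0, 202.0], 0.42, 56)]
1.4
```

```bash
python3 -c "
import cv2
a=cv2.imread('pics/scene0.png');b=cv2.imread('pics/top0.png')
cv2.imwrite('pics/s1.png',cv2.resize(a[110:300,80:470],None,fx=2,fy=2,interpolation=cv2.INTER_CUBIC));cv2.imwrite('pics/t1.png',cv2.resize(b[110:270,80:440],None,fx=2.2,fy=2.2,interpolation=cv2.INTER_CUBIC))"
```

```text
(no output)
```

View pics/t1.png

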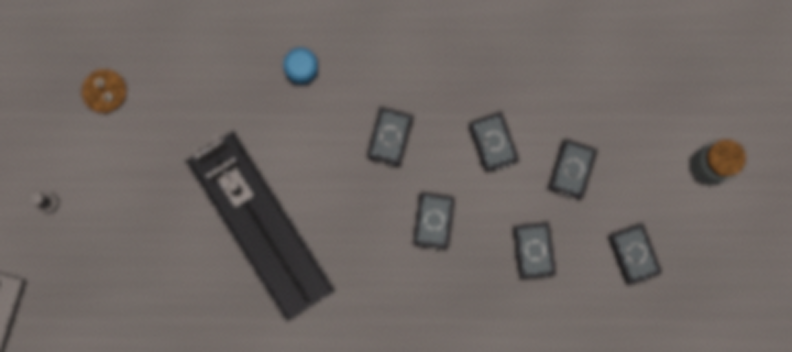

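View pics/s1.png

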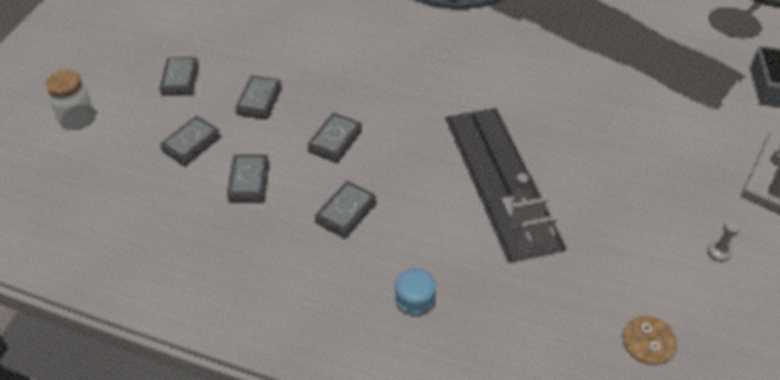

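The pictures show six tins lying to the right. The rack is centre-left, running diagonally, with its end plate at the upper left of the top view. The follower is near the end plate, the yo-yo is ahead and the jar is far right. Next I'll compute the poses.

```bash
cat > h.py <<'E'
from plant import robot, snapshot, order, masks_of, landmark_of
import cv2,numpy as np
from scipy.spatial.transform import Rotation as R
def pose(s):
    if "eye" in s: return np.array(s["eye"],float),R.from_rotvec(s["orientation"]).as_matrix()
    T=np.eye(4);T[:3,3]=s["o"]["eef_pos"];T[:3,:3]=R.from_rotvec(s["o"]["tcp_rot"]).as_matrix();T=T@s["T_tool_cam"];return T[:3,3],T[:3,:3]
def snap(n):
    o=robot.observe();s=snapshot(n);s["o"]=o;s["name"]=n;return s
def back(s,px,z):
    e,M=pose(s);p=cv2.undistortPoints(np.array(px,float).reshape(-1,1,2),s["K"],s["dist"])[:,0]
    d=np.c_[p,np.ones(len(p))]@M.T
    return e+d*((z-e[2])/d[:,2])[:,None]
def proj(s,P):
    e,M=pose(s);return cv2.projectPoints(np.array(P,float).reshape(-1,3),cv2.Rodrigues(M.T)[0],-M.T@e,s["K"],s["dist"])[0][:,0]
def tins(s,z=20,cmin=.3):
    out=[]
    for d in masks_of(s["name"],"tin1"):
        if d["conf"]<cmin: continue
        c=max(cv2.findContours(d["region"].astype(np.uint8),cv2.RETR_EXTERNAL,cv2.CHAIN_APPROX_NONE)[0],key=cv2.contourArea)
        ys,xs=np.nonzero(d["region"]);P=back(s,np.c_[xs,ys],z)[:,:2]
        m=P.mean(0);w,V=np.linalg.eigh(np.cov((P-m).T));a=V[:,1]*np.sign(V[0,1])
        out.append((m,np.arctan2(a[1],a[0]),np.sqrt(12*w[::-1]),d["conf"]))
    return out
E
python3 - <<'E'
from h import *
for n in("scene","top"):
    s=snap(n)
    for m,a,w,c in tins(s,18 if n=="top" else 13): print(n,m.round(1),round(a,3),w.round(),round(c,2))
    for q,z in(("rack",3),("yoyo",20),("jar",42),("seater",30),("thumb_post",62)):
        D=masks_of(n,q);L=landmark_of(n,q)
        zz=dict(rack=0,yoyo=0,jar=0,seater=0,thumb_post=62)[q]
        print(q,[(back(s,[d["pixel"]],zz)[0].round(1).tolist(),round(d["conf"],2)) for d in L])
        if q=="rack" and D:
            c=max(cv2.findContours(D[0]["region"].astype(np.uint8),cv2.RETR_EXTERNAL,cv2.CHAIN_APPROX_NONE)[0],key=cv2.contourArea)
            P=back(s,c.reshape(-1,2),6)[:,:2].astype(np.float32);r=cv2.minAreaRect(P);print(r)
E
```

```text
scene [ 484.3 -361.7] 0.421 [104.  61.] 0.91
scene [ 663.  -145.2] 0.345 [99. 58.] 0.91
scene [ 618.9 -269. ] -0.126 [89. 65.] 0.81
scene [534.5 -52. ] -0.009 [95. 62.] 0.72
scene [668.6  16.2] -0.228 [93. 62.] 0.65
scene [ 489.4 -205.8] 0.236 [97. 58.] 0.55
rack [([531.0, 214.1, 0.0], 0.59)]
((527.0274658203125, 221.75814819335938), (308.88262939453125, 98.59241485595703), 33.403533935546875)
yoyo [([787.8, 164.2, 0.0], 0.76)]
jar [([629.0, -472.8, 0.0], 0.7), ([486.6, -209.2, -0.0], 0.36)]
seater [([565.7, 554.2, 0.0], 0.69), ([614.6, -492.1, 0.0], 0.6), ([532.0, 206.5, 0.0], 0.45)]
thumb_post [([579.4, 260.1, 62.0], 0.85)]
top [ 659.4 -148.8] 0.326 [87. 59.] 0.92
top [ 615.1 -272.3] -0.231 [87. 58.] 0.91
top [ 487.7 -210.3] 0.105 [85. 57.] 0.85
top [ 484.6 -364.5] 0.301 [84. 57.] 0.82
top [666.1  11.9] -0.259 [85. 54.] 0.77
top [533.  -56.5] -0.169 [85. 54.] 0.58
rack [([524.6, 222.2, 0.0], 0.74)]
((529.0695190429688, 216.88055419921875), (304.81298828125, 93.79998779296875), 32.63814163208008)
yoyo [([780.4, 148.8, 0.0], 0.72)]
jar [([627.7, -492.4, 0.0], 0.79)]
seater [([548.0, 541.8, 0.0], 0.55)]
thumb_post [([586.9, 253.8, 62.0], 0.58)]
```

Call:
jog_arm:
  targets:
    - [[34, -24.5, 9], [0, 0, 0.96], 1]
    - [[34, -24.5, 9], [0, 0, 0.96], 1]
    - [[34, -24.5, 9], [0, 0, 0.96], 1]
    - [[34, -24.5, 9], [0, 0, 0.96], 1]
    - [[34, -24.5, 9], [0, 0, 0.96], 1]
    - [[34, -24.5, 9], [0, 0, 0.96], 1]
    - [[34, -24.5, 9], [0, 0, 0.96], 1]
    - [[34, -24.5, 9], [0, 0, 0.96], 1]
    - [[34, -24.5, 9], [0, 0, 0.96], 1]
    - [[34, -24.5, 9], [0, 0, 0.96], 1]

```text
t: 3.85
eef_pos: [529.1, 218.0, 321.1]
tcp_rot: [0.885, -3.014, -0.0]
wrist_force: [-0.4, 0.0, -0.5]
finger_gap: 85.1
finger_force: 0.0
```

```bash
python3 - <<'E'
from h import *
s=snap("wrist");o=s["o"];cv2.imwrite("pics/w1.png",s["img"]);print(o["eef_pos"],o["tcp_rot"],o["joint_pos"],o["qvel"].round(3),s["T_tool_cam"].round(3),s["K"].round(1))
R_=R.from_rotvec(o["tcp_rot"]).as_matrix();print(R_.round(3))
print("post",[(back(s,[d["pixel"]],62)[0].round(1).tolist(),round(d["conf"],2)) for d in landmark_of("wrist","thumb_post")])
print("rack",[(back(s,[d["pixel"]],0)[0].round(1).tolist(),round(d["conf"],2)) for d in landmark_of("wrist","rack")])
for d in masks_of("wrist","rack")[:1]:
    c=max(cv2.findContours(d["region"].astype(np.uint8),cv2.RETR_EXTERNAL,cv2.CHAIN_APPROX_NONE)[0],key=cv2.contourArea)
    P=back(s,c.reshape(-1,2),6)[:,:2].astype(np.float32);print(cv2.minAreaRect(P))
C=[528,218,6]+np.array([[x*np.cos(.573)-y*np.sin(.573),x*np.sin(.573)+y*np.cos(.573),0] for x,y in((-150,-45),(-150,45),(150,45),(150,-45))])
print(proj(s,C).round())
cv2.imwrite("pics/w1.png",cv2.polylines(s["img"].copy(),[proj(s,C).astype(int)],True,(0,255,0),1))
E
```

```text
[529.12823816 217.98010087 321.10231316] [ 8.85142020e-01 -3.01391642e+00 -2.68343495e-04] [ 3.90658598e-01  3.84983818e-01  4.26298226e-01  1.61247837e+00
  2.10546670e-04 -1.80647814e-01] [ 0.015 -0.009 -0.008 -0.001  0.    -0.002] [[ 1.00000e-03 -9.59000e-01 -2.82000e-01  7.06410e+01]
 [ 1.00000e+00  1.00000e-03  0.00000e+00  9.88000e-01]
 [-0.00000e+00 -2.82000e-01  9.59000e-01 -1.44023e+02]
 [ 0.00000e+00  0.00000e+00  0.00000e+00  1.00000e+00]] [[294.7   0.  257.7]
 [  0.  294.7 190.7]
 [  0.    0.    1. ]]
[[-0.841 -0.541 -0.   ]
 [-0.541  0.841  0.   ]
 [ 0.     0.    -1.   ]]
post [([584.0, 257.4, 62.0], 0.68)]
rack [([526.0, 220.1, 0.0], 0.6)]
((535.786865234375, 225.1826934814453), (319.2846984863281, 90.89581298828125), 33.11177062988281)
[[226.  47.]
 [289.  47.]
 [284. 238.]
 [231. 238.]]
```

View pics/w1.png

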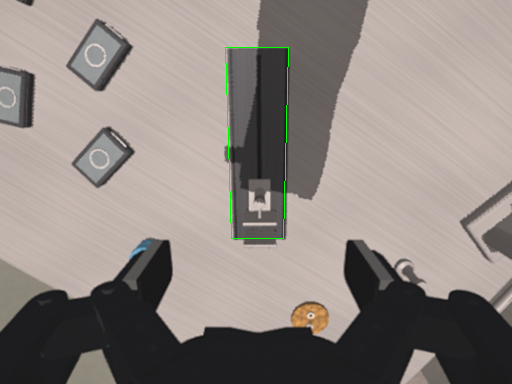

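The projected rack outline (green) fits the picture, so I'm taking the rack at (528, 218) with yaw 0.573 and the post at (584, 257). I'll pinch the post and slide the follower back.

Call:
jog_arm:
  targets:
    - [[5.5, 3.9, -10], [0, 0, 0], 1]
    - [[5.5, 3.9, -15], [0, 0, 0], 1]
    - [[5.5, 3.9, -20], [0, 0, 0], 1]
    - [[5.5, 3.9, -25], [0, 0, 0], 1]
    - [[5.5, 3.9, -27], [0, 0, 0], 1]
    - [[5.5, 3.9, -27], [0, 0, 0], -0.8]
    - [[5.5, 3.9, -27], [0, 0, 0], -0.8]
    - [[5.5, 3.9, -27], [0, 0, 0], -0.8]
    - [[5.5, 3.9, -27], [0, 0, 0], -0.8]
    - [[5.5, 3.9, -27], [0, 0, 0], -0.8]
    - [[5.5, 3.9, -27], [0, 0, 0], -0.8]

```text
t: 5.42
eef_pos: [585.5, 256.9, 53.0]
tcp_rot: [-0.884, 3.012, 0.0]
wrist_force: [-0.2, -0.8, 9.4]
finger_gap: 13.9
finger_force: 58.4
```

Call:
jog_arm:
  targets:
    - [[-2, -1.3, 0], [0, 0, 0], -0.8]
    - [[-5, -3.2, 0], [0, 0, 0], -0.8]
    - [[-8, -5.2, 0], [0, 0, 0], -0.8]
    - [[-11, -7.1, 0], [0, 0, 0], -0.8]
    - [[-13.8, -8.9, 0], [0, 0, 0], -0.8]
    - [[-13.8, -8.9, 0], [0, 0, 0], -0.8]
    - [[-13.8, -8.9, 0], [0, 0, 0], 0.5]
    - [[-13.8, -8.9, 0], [0, 0, 0], 0.5]
    - [[-13.8, -8.9, 0], [0, 0, 0], 0.5]
    - [[-13.8, -8.9, 0], [0, 0, 0], 0.5]
    - [[-13.8, -8.9, 10], [0, 0, 0], 0.6]
    - [[-13.8, -8.9, 15], [0, 0, 0], 0.6]

```text
t: 6.92
eef_pos: [445.9, 167.5, 177.6]
tcp_rot: [0.885, -3.013, 0.0]
wrist_force: [1.4, 0.3, 0.2]
finger_gap: 68.4
finger_force: 0.0
```

```bash
python3 - <<'E'
from h import *
o=robot.observe();print(o["eef_pos"],o["joint_pos"].round(3))
for n in("wrist","scene"):
    s=snap(n)
    print("post",[(back(s,[d["pixel"]],62)[0].round(1).tolist(),round(d["conf"],2)) for d in landmark_of(n,"thumb_post")])
s=snap("top")
for m,a,w,c in tins(s,18): print(m.round(1),round(a,3),w.round(),round(c,2))
E
```

```text
[445.86834598 167.49142648 177.60877245] [ 0.359  0.183 -0.208  1.181  0.    -0.212]
post [([445.5, 163.7, 62.0], 0.86)]
post [([447.9, 160.5, 62.0], 0.76)]
[ 487.4 -212. ] 0.208 [81. 54.] 0.94
[532.9 -54.5] -0.124 [82. 56.] 0.91
[ 483.8 -364.9] 0.276 [84. 58.] 0.78
[665.4  13.1] -0.269 [85. 56.] 0.68
[ 615.3 -271.3] -0.359 [88. 55.] 0.59
```

```bash
cat > plan.py <<'E'
from h import *
TH=0.573; RC=np.array([528.,218.,0]); XR=np.array([np.cos(TH),np.sin(TH),0]); UP=np.array([0,0,1.])
def ori(yaw,spin=0,tilt=np.pi/4):
    h=np.array([np.cos(yaw),np.sin(yaw),0]);z=h*np.sin(tilt)-UP*np.cos(tilt);x=-h*np.cos(tilt)-UP*np.sin(tilt)
    return R.from_rotvec(z*spin)*R.from_matrix(np.c_[x,np.cross(z,x),z])
def delta(p0,r0,p1,r1): return ((p1-p0)/10).round(2).tolist(),(r1*r0.inv()).as_rotvec().round(2).tolist()
def cur():
    o=robot.observe();return o["eef_pos"],R.from_rotvec(o["tcp_rot"])
def pickpose(m,yaw,zt=9,ah=6,tilt=np.pi/4):
    return np.array([m[0]+ah*np.cos(yaw),m[1]+ah*np.sin(yaw),zt]),ori(yaw,0,tilt)
def placepose(cx,ah=6,zt=9,up=0): return RC+XR*(cx+10-zt)+UP*(48-ah+up),ori(TH,np.pi)
def flip(p0,yaw,p1,lift=150,n=18):
    """rows for 2 calls from pick pose p0 (commanded) to place pre-pose p1"""
    pts=[p0,p0+UP*lift,p1]
    def at(s):
        sh=np.clip(s*1.0,0,1); a=min(s/.3,1);b=np.clip((s-.2)/.8,0,1); sp=np.clip((s-.1)/.9,0,1)
        p=p0+UP*lift*a; p=p+(p1-(p0+UP*lift))*b
        return p,ori(yaw+(TH-yaw)*sp,np.pi*sp)
    N=n+4
    for call in(range(1,N//2+1),range(N//2+1,N+1)):
        b=at((call[0]-1)/N); L=[]
        for k in call:
            d=delta(*b,*at(k/N)); L.append([d[0],d[1],-0.5])
        L.append(L[-1]);print(L)
E
python3 - <<'E'
from plan import *
m=[533,-55];yaw=-.15
p,r=pickpose(m,yaw);print(p,delta(*cur(),p+UP*60,r),delta(p+UP*60,r,p,r));flip(p,yaw,placepose(117,up=80)[0])
E
```

```text
[538.93262647 -55.89662879   9.        ] ([9.3, -22.34, -10.63], [0.17, -0.79, -0.68]) ([0.0, 0.0, -6.0], [0.0, 0.0, 0.0])
[[[0.0, 0.0, 2.27], [0.0, 0.0, 0.0], -0.5], [[0.0, 0.0, 4.55], [0.0, 0.0, 0.0], -0.5], [[0.0, 0.0, 6.82], [0.09, -0.01, -0.06], -0.5], [[0.0, 0.0, 9.09], [0.2, -0.02, -0.14], -0.5], [[0.3, 1.15, 11.24], [0.31, -0.03, -0.21], -0.5], [[0.8, 3.07, 13.3], [0.42, -0.03, -0.29], -0.5], [[1.3, 4.99, 14.45], [0.53, -0.03, -0.37], -0.5], [[1.8, 6.91, 14.24], [0.64, -0.03, -0.45], -0.5], [[2.31, 8.83, 14.03], [0.75, -0.02, -0.53], -0.5], [[2.81, 10.75, 13.82], [0.86, -0.01, -0.61], -0.5], [[3.31, 12.67, 13.61], [0.96, 0.01, -0.69], -0.5], [[3.31, 12.67, 13.61], [0.96, 0.01, -0.69], -0.5]]
[[[0.5, 1.92, -0.21], [0.11, 0.02, -0.08], -0.5], [[1.0, 3.84, -0.42], [0.22, 0.05, -0.15], -0.5], [[1.5, 5.76, -0.63], [0.33, 0.08, -0.23], -0.5], [[2.01, 7.68, -0.84], [0.43, 0.11, -0.31], -0.5], [[2.51, 9.6, -1.05], [0.54, 0.14, -0.38], -0.5], [[3.01, 11.52, -1.26], [0.64, 0.18, -0.46], -0.5], [[3.51, 13.44, -1.47], [0.74, 0.23, -0.54], -0.5], [[4.01, 15.36, -1.68], [0.84, 0.27, -0.63], -0.5], [[4.51, 17.28, -1.89], [0.93, 0.32, -0.71], -0.5], [[5.01, 19.2, -2.1], [1.02, 0.38, -0.8], -0.5], [[5.51, 21.12, -2.31], [1.11, 0.43, -0.88], -0.5], [[5.51, 21.12, -2.31], [1.11, 0.43, -0.88], -0.5]]
```

Call:
jog_arm:
  targets:
    - [[9.3, -22.3, -4], [0.17, -0.79, -0.68], 0.7]
    - [[9.3, -22.3, -10.6], [0.17, -0.79, -0.68], 0.7]
    - [[9.3, -22.3, -10.6], [0.17, -0.79, -0.68], 0.7]
    - [[9.3, -22.3, -10.6], [0.17, -0.79, -0.68], 0.7]
    - [[9.3, -22.3, -10.6], [0.17, -0.79, -0.68], 0.7]
    - [[9.3, -22.3, -10.6], [0.17, -0.79, -0.68], 0.7]
    - [[9.3, -22.3, -10.6], [0.17, -0.79, -0.68], 0.7]
    - [[9.3, -22.3, -10.6], [0.17, -0.79, -0.68], 0.7]
    - [[9.3, -22.3, -10.6], [0.17, -0.79, -0.68], 0.7]

```text
t: 8.35
eef_pos: [544.5, -55.4, 72.9]
tcp_rot: [0.173, 2.359, -0.072]
wrist_force: [-0.2, -0.7, 0.0]
finger_gap: 72.4
finger_force: 0.0
```

```bash
python3 - <<'E'
from plan import *
s=snap("wrist");cv2.imwrite("pics/w2.png",s["img"]);o=s["o"]
p,r=pickpose([533,-55],-.15);print(o["joint_pos"].round(3),o["finger_gap"],delta(*cur(),p,r))
for m,a,w,c in tins(s,18): print(m.round(1),round(a,3),w.round(),round(c,2))
E
```

```text
[-0.07   0.016 -1.135 -0.356 -0.055  0.054] 72.38145720749081 ([-0.57, -0.04, -6.41], [0.0, -0.01, -0.0])
[645.3  16.7] -0.068 [106.  65.] 0.89
[518.9 -49.3] -0.151 [95. 55.] 0.77
[ 600.  -255.1] -0.588 [117.  64.] 0.76
[ 638.4 -139.3] 0.073 [101.  71.] 0.63
[ 503.3 -183.2] -0.802 [75. 33.] 0.57
```

View pics/w2.png

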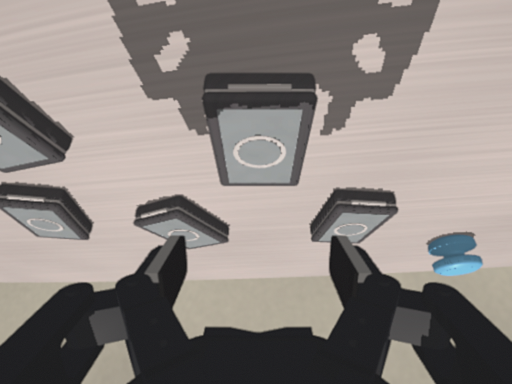

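The wrist view shows the target tin dead ahead at about (260, 130). Joint 3 is at its limit, so I'll fit the arm geometry to learn where the 45° tilt is reachable.

```bash
cat > kin.py <<'E'
import numpy as np
from scipy.optimize import least_squares
D=[(.2134,-.0351,1.3235,500-.35,230.8),(.385,.4263,1.6125,572.3,321.1),(.183,-.208,1.181,476.3,177.6),(.016,-1.135,-.356,547.3,72.9)]
def fk(x,j2,j3,j4):
    r0,z0,L1,L2,d,L3=x;e=j3-j2;p=j4-e
    return r0+L1*np.sin(j2)+L2*np.cos(e)-d*np.sin(e)+L3*np.cos(p), z0+L1*np.cos(j2)+L2*np.sin(e)+d*np.cos(e)-L3*np.sin(p)
f=lambda x:np.concatenate([[(a-r),(b-z)] for j2,j3,j4,r,z in D for a,b in[fk(x,j2,j3,j4)]])
S=least_squares(f,[50,200,350,350,0,250]);X=S.x
def ik(r,z,p):
    b=None
    for g in((.3,-.5),(.3,.3),(.8,-.3)):
        s=least_squares(lambda q:np.array(fk(X,q[0],q[1],p+q[1]-q[0]))-[r,z],g)
        if s.cost<1: return s.x.round(2),round(p+s.x[1]-s.x[0],2)
if __name__=="__main__":
    print(X.round(1),f(X).round(1))
    for t in(45,55,60,35,25):
        for z in(9,42,122):
            print("tilt",t,"z",z,[(r,ik(r,z,np.pi/2-np.radians(t))) for r in(530,560,590,620,650,690)])
E
python3 kin.py
```

```text
[  0.  244.9 485.7 393.1  65.8 455.8] [-0.1 -0.   0.   0.   0.1 -0.  -0.   0. ]
tilt 45 z 9 [(530, (array([ 0.23, -1.26]), np.float64(-0.7))), (560, (array([ 0.26, -1.19]), np.float64(-0.67))), (590, (array([ 0.3 , -1.12]), np.float64(-0.63))), (620, (array([ 0.33, -1.05]), np.float64(-0.59))), (650, (array([ 0.36, -0.97]), np.float64(-0.55))), (690, (array([ 0.41, -0.87]), np.float64(-0.5)))]
tilt 45 z 42 [(530, (array([ 0.09, -1.22]), np.float64(-0.53))), (560, (array([ 0.14, -1.16]), np.float64(-0.51))), (590, (array([ 0.19, -1.09]), np.float64(-0.49))), (620, (array([ 0.23, -1.02]), np.float64(-0.47))), (650, (array([ 0.28, -0.95]), np.float64(-0.44))), (690, (array([ 0.33, -0.85]), np.float64(-0.4)))]
tilt 45 z 122 [(530, (array([-0.16, -1.1 ]), np.float64(-0.16))), (560, (array([-0.09, -1.05]), np.float64(-0.18))), (590, (array([-0.02, -0.99]), np.float64(-0.18))), (620, (array([ 0.04, -0.92]), np.float64(-0.18))), (650, (array([ 0.1 , -0.86]), np.float64(-0.17))), (690, (array([ 0.17, -0.77]), np.float64(-0.16)))]
tilt 55 z 9 [(530, (array([ 0.56, -1.43]), np.float64(-1.39))),
[... 3043 characters left out ...]
), np.float64(0.2))), (690, (array([ 0.42, -0.47]), np.float64(0.24)))]
tilt 25 z 42 [(530, (array([ 0.1 , -0.82]), np.float64(0.21))), (560, (array([ 0.15, -0.76]), np.float64(0.23))), (590, (array([ 0.21, -0.69]), np.float64(0.24))), (620, (array([ 0.26, -0.61]), np.float64(0.26))), (650, (array([ 0.31, -0.54]), np.float64(0.28))), (690, (array([ 0.38, -0.44]), np.float64(0.32)))]
tilt 25 z 122 [(530, (array([-0.02, -0.7 ]), np.float64(0.46))), (560, (array([ 0.04, -0.64]), np.float64(0.46))), (590, (array([ 0.1 , -0.57]), np.float64(0.46))), (620, (array([ 0.16, -0.5 ]), np.float64(0.47))), (650, (array([ 0.22, -0.43]), np.float64(0.49))), (690, (array([ 0.29, -0.33]), np.float64(0.51)))]
```

```bash
python3 - <<'E'
import re
t=open('plan.py').read()
t=t.replace('def placepose(cx,ah=6,zt=9,up=0): return RC+XR*(cx+10-zt)+UP*(48-ah+up),ori(TH,np.pi)','def placepose(cx,t,ah=6,zt=9,up=0): return RC+XR*(cx+10-zt)+UP*(48-ah+up),ori(TH,np.pi,np.pi/2-t)')
i=t.index('def flip')
t=t[:i]+'''def flip(p0,yaw,t,p1,lift=150):
    """targets: half-way and end, each relative to the one before"""
    T=lambda s:ori(yaw+(TH-yaw)*s,np.pi*s,t+(np.pi/2-2*t)*s)
    q=p0+UP*lift; mid=(q+p1)/2+UP*20
    for a,b in(((p0,T(0)),(mid,T(.5))),((mid,T(.5)),(p1,T(1)))): print(delta(*a,*b))
'''
open('plan.py','w').write(t)
E
python3 - <<'E'
from plan import *
s=snap("wrist")
print(back(s,[[260,151]],20).round(1),[(back(s,[d["pixel"]],10)[0].round(1).tolist(),round(d["conf"],2)) for d in landmark_of("wrist","tin1")])
t=np.radians(35)
p,r=pickpose([533,-55],-.15,tilt=t);print(p,delta(*cur(),p+UP*40,r))
flip(p,-.15,t,placepose(117,t,up=80)[0])
E
```

```text
[[536.4 -51.4  20. ]] [([661.2, -146.0, 10.0], 0.97), ([538.4, -53.6, 10.0], 0.96), ([622.1, -275.0, 10.0], 0.85), ([665.9, 18.6, 10.0], 0.78), ([741.5, 141.9, 10.0], 0.45)]
[538.93262647 -55.89662879   9.        ] ([-0.61, -0.03, -2.48], [0.03, 0.17, -0.0])
([4.41, 16.89, 15.15], [0.98, -0.1, -0.87])
([4.41, 16.89, -3.85], [1.13, 0.33, -0.69])
```

Call:
jog_arm:
  targets:
    - [[-0.3, 0.2, -2.5], [0.03, 0.17, 0], 0.7]
    - [[-0.3, 0.2, -2.5], [0.03, 0.17, 0], 0.7]
    - [[-0.3, 0.2, -2.5], [0.03, 0.17, 0], 0.7]
    - [[-0.3, 0.2, -2.5], [0.03, 0.17, 0], 0.7]

```text
t: 9.05
eef_pos: [542.2, -53.6, 49.1]
tcp_rot: [0.189, 2.527, -0.054]
wrist_force: [0.1, 0.1, 0.5]
finger_gap: 72.4
finger_force: 0.0
```

```bash
python3 - <<'E'
from plan import *
t=np.radians(35)
p,r=pickpose([536,-53],-.15,tilt=t);print(robot.observe()["joint_pos"].round(3),delta(*cur(),p,r))
E
```

```text
[-0.077  0.06  -0.982 -0.079 -0.037  0.061] ([-0.03, -0.03, -4.01], [-0.0, -0.0, -0.0])
```

Call:
jog_arm:
  targets:
    - [[0, 0, -2.5], [0, 0, 0], 0.7]
    - [[0, 0, -4], [0, 0, 0], 0.7]
    - [[0, 0, -4], [0, 0, 0], 0.7]
    - [[0, 0, -4], [0, 0, 0], -0.5]
    - [[0, 0, -4], [0, 0, 0], -0.5]
    - [[0, 0, -4], [0, 0, 0], -0.5]
    - [[0, 0, -4], [0, 0, 0], -0.5]
    - [[0, 0, -4], [0, 0, 0], -0.5]

```text
t: 10.05
eef_pos: [543.5, -53.7, 10.6]
tcp_rot: [0.189, 2.525, -0.054]
wrist_force: [-6.9, 0.6, 11.0]
finger_gap: 54.4
finger_force: 64.4
```

Call:
jog_arm:
  targets:
    - [[0, 0, 5], [0, 0, 0], -0.5]
    - [[0, 0, 10], [0, 0, 0], -0.5]
    - [[4.1, 16.7, 15.1], [0.98, -0.1, -0.87], -0.5]
    - [[4.1, 16.7, 15.1], [0.98, -0.1, -0.87], -0.5]
    - [[4.1, 16.7, 15.1], [0.98, -0.1, -0.87], -0.5]
    - [[4.1, 16.7, 15.1], [0.98, -0.1, -0.87], -0.5]
    - [[4.1, 16.7, 15.1], [0.98, -0.1, -0.87], -0.5]
    - [[4.1, 16.7, 15.1], [0.98, -0.1, -0.87], -0.5]
    - [[4.1, 16.7, 15.1], [0.98, -0.1, -0.87], -0.5]
    - [[4.1, 16.7, 15.1], [0.98, -0.1, -0.87], -0.5]
    - [[4.1, 16.7, 15.1], [0.98, -0.1, -0.87], -0.5]

```text
t: 11.42
eef_pos: [584.3, 113.3, 161.1]
tcp_rot: [1.578, 1.972, 0.817]
wrist_force: [0.0, -0.1, -1.4]
finger_gap: 54.1
finger_force: 64.4
```

```bash
python3 - <<'E'
from plan import *
t=np.radians(35)
o=robot.observe();print(o["joint_pos"].round(3),o["finger_gap"],delta(*cur(),*placepose(117,t,up=80)))
E
```

```text
[ 0.176 -0.086 -0.917 -0.048  0.029  1.538] 54.086271639221245 ([4.29, 16.86, -3.91], [1.14, 0.33, -0.7])
```

Tin weight shows (1.4 N) and the joints are as predicted, so I'll do the second half of the flip.

Call:
jog_arm:
  targets:
    - [[4.3, 16.9, -2], [1.14, 0.33, -0.7], -0.5]
    - [[4.3, 16.9, -3.9], [1.14, 0.33, -0.7], -0.5]
    - [[4.3, 16.9, -3.9], [1.14, 0.33, -0.7], -0.5]
    - [[4.3, 16.9, -3.9], [1.14, 0.33, -0.7], -0.5]
    - [[4.3, 16.9, -3.9], [1.14, 0.33, -0.7], -0.5]
    - [[4.3, 16.9, -3.9], [1.14, 0.33, -0.7], -0.5]
    - [[4.3, 16.9, -3.9], [1.14, 0.33, -0.7], -0.5]
    - [[4.3, 16.9, -3.9], [1.14, 0.33, -0.7], -0.5]
    - [[4.3, 16.9, -3.9], [1.14, 0.33, -0.7], -0.5]
    - [[4.3, 16.9, -3.9], [1.14, 0.33, -0.7], -0.5]

```text
t: 12.68
eef_pos: [627.6, 282.6, 122.1]
tcp_rot: [-2.471, -0.724, -1.29]
wrist_force: [-0.1, -0.1, -0.5]
finger_gap: 54.0
finger_force: 67.0
```

```bash
python3 - <<'E'
from plan import *
t=np.radians(35)
o=robot.observe();print(o["joint_pos"].round(3),o["finger_gap"],delta(*cur(),*placepose(117,t,up=0)))
s=snap("wrist");a=s["img"];s=snap("scene");b=cv2.resize(s["img"][150:270,270:400],(512,472));cv2.imwrite("pics/f1.png",np.hstack([a,b[:384][:,:288] if 0 else cv2.resize(b,(280,384))]))
E
```

```text
[ 0.335  0.215 -0.949 -0.543  0.193  3.006] 53.997467866647696 ([-0.04, -0.06, -8.01], [-0.0, 0.0, 0.0])
```

View pics/f1.png

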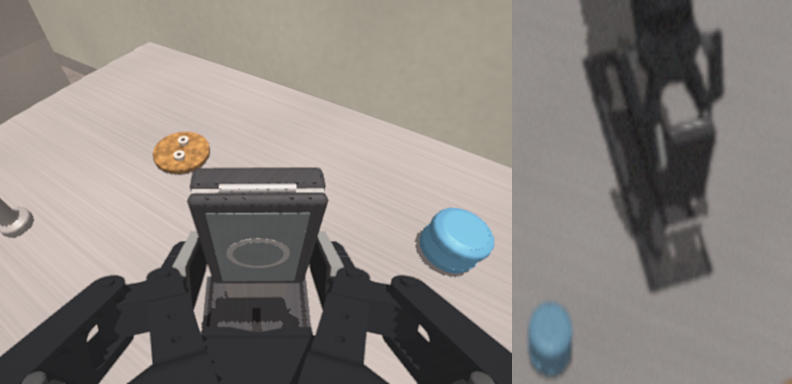

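The wrist picture shows the tin held upright with its lid towards the camera (about 258, 240). Lowering it now.

Call:
jog_arm:
  targets:
    - [[0, 0, -3], [0, 0, 0], -0.5]
    - [[0, 0, -6], [0, 0, 0], -0.5]
    - [[0, 0, -7.4], [0, 0, 0], -0.5]
    - [[0, 0, -7.6], [0, 0, 0], -0.5]
    - [[0, 0, -7.6], [0, 0, 0], -0.5]

```text
t: 13.4
eef_pos: [627.2, 282.5, 45.8]
tcp_rot: [-2.471, -0.721, -1.289]
wrist_force: [-0.2, -1.0, -0.4]
finger_gap: 21.6
finger_force: 0.0
```

Call:
jog_arm:
  targets:
    - [[0, 0, -0.2], [0, 0, 0], -0.5]
    - [[0, 0, -0.3], [0, 0, 0], -0.5]
    - [[0, 0, -0.3], [0, 0, 0], -0.5]

```text
t: 13.78
eef_pos: [627.1, 282.4, 42.8]
tcp_rot: [-2.471, -0.72, -1.289]
wrist_force: [0.4, -0.2, -0.0]
finger_gap: 21.1
finger_force: 0.0
```

The grip slackened and the tin is out of the fingers (gap 21 mm), so I need to look.

```bash
python3 - <<'E'
from plan import *
s=snap("wrist");a=s["img"];s=snap("scene");b=cv2.resize(s["img"][150:270,270:400],(280,384));cv2.imwrite("pics/f2.png",np.hstack([a,b]))
s=snap("top")
for m,a,w,c in tins(s,18): print(m.round(1),round(a,3),w.round(),round(c,2))
E
```

```text
[621.6 277.5] 0.451 [75. 60.] 0.88
[ 658.5 -148.1] 0.341 [87. 57.] 0.88
[ 482.  -365.1] 0.311 [84. 56.] 0.84
[ 486.9 -210.6] 0.05 [82. 56.] 0.65
[ 615.7 -271.1] -0.33 [84. 57.] 0.59
[665.7  12.8] -0.258 [86. 55.] 0.55
```

View pics/f2.png

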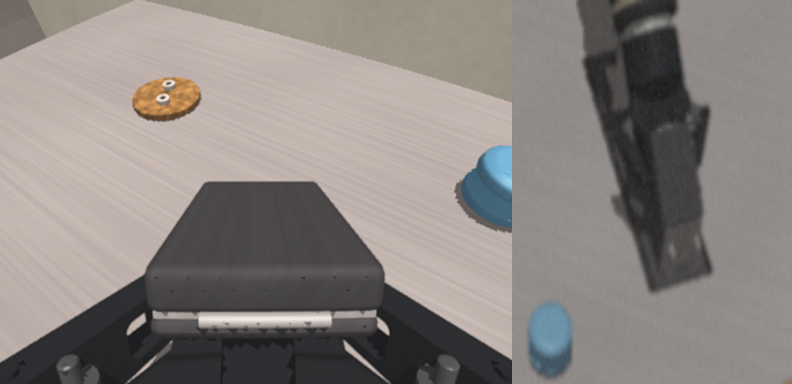

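```bash
python3 - <<'E'
from plan import *
s=snap("wrist");e,M=pose(s);print("cam",e.round(),"tcp rack",(s["o"]["eef_pos"]-RC)@np.c_[XR,np.cross(UP,XR),UP])
for px,w in(((265,270),235),((261,182),112),((265,308),234),((265,332),228)):
    d=56*s["K"][0,0]/w;q=cv2.undistortPoints(np.array([[px]],float),s["K"],s["dist"])[0,0]
    P=e+M@(np.r_[q,1]*d);print(px,P.round(),"rack",((P-RC)@np.c_[XR,np.cross(UP,XR),UP]).round())
E
```

```text
cam [564. 242. 184.] tcp rack [118.21397987   0.32054432  42.82307498]
(265, 270) [589. 257. 118.] rack [ 72.  -0. 118.]
(261, 182) [645. 293.  72.] rack [139.  -0.  72.]
(265, 308) [583. 253. 112.] rack [ 65.  -0. 112.]
(265, 332) [580. 251. 106.] rack [ 61.  -0. 106.]
```

The tin tipped back and lies on the closed fingers like a tray: it runs from rack (139, 72) to (72, 118), perched on the end plate. I'll draw back inside the plate and lower a little, then tilt the tool upright in steps. That should slide the tin down between the fingers and the end plate, onto its edge.

Call:
jog_arm:
  targets:
    - [[-0.5, -0.3, 0], [0, 0, 0], -0.5]
    - [[-1, -0.65, 0], [0, 0, 0], -0.5]
    - [[-1.5, -1, 0], [0, 0, 0], -0.5]
    - [[-2.1, -1.35, 0], [0, 0, 0], -0.5]
    - [[-2.1, -1.35, -0.7], [0, 0, 0], -0.5]
    - [[-2.1, -1.35, -1.5], [0, 0, 0], -0.5]
    - [[-2.1, -1.35, -1.5], [0, 0, 0], -0.5]

```text
t: 14.9
eef_pos: [605.8, 268.8, 26.5]
tcp_rot: [-2.472, -0.72, -1.287]
wrist_force: [-0.5, -0.2, -1.9]
finger_gap: 21.4
finger_force: 0.6
```

```bash
python3 - <<'E'
from plan import *
s=snap("wrist");a=s["img"];s=snap("scene");b=cv2.resize(s["img"][150:270,270:400],(280,384));cv2.imwrite("pics/f3.png",np.hstack([a,b]))
E
```

```text
(no output)
```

View pics/f3.png

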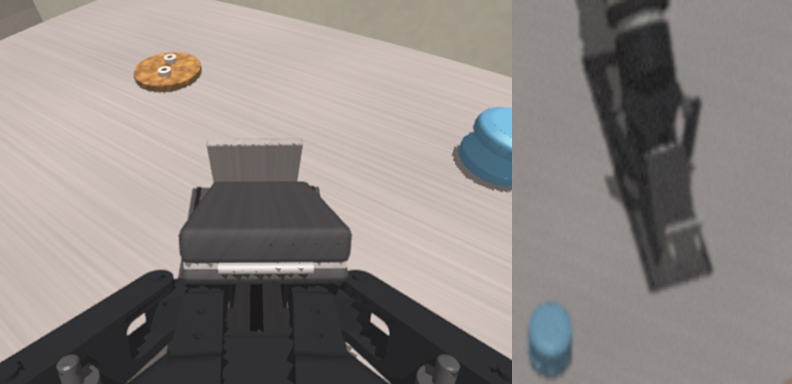

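Call:
jog_arm:
  targets:
    - [[0, 0, 0], [-0.047, 0.073, 0], -0.5]
    - [[0, 0, 0], [-0.094, 0.146, 0], -0.5]
    - [[0, 0, 0], [-0.14, 0.22, 0], -0.5]
    - [[0, 0, -0.2], [-0.19, 0.29, 0], -0.5]
    - [[0, 0, -0.4], [-0.235, 0.365, 0], -0.5]
    - [[0, 0, -0.6], [-0.28, 0.44, 0], -0.5]
    - [[0, 0, -0.8], [-0.33, 0.51, 0], -0.5]
    - [[0, 0, -0.8], [-0.375, 0.58, 0], -0.5]
    - [[0, 0, -0.8], [-0.425, 0.66, 0], -0.5]
    - [[0, 0, -0.8], [-0.425, 0.66, 0], -0.5]

```text
t: 16.25
eef_pos: [607.6, 269.8, 20.1]
tcp_rot: [-2.957, -0.863, -0.266]
wrist_force: [-0.6, 0.8, -0.3]
finger_gap: 21.2
finger_force: 0.0
```

```bash
python3 - <<'E'
from plan import *
o=robot.observe();print(o["joint_pos"].round(2))
s=snap("wrist");a=s["img"];s=snap("scene");b=cv2.resize(s["img"][150:270,270:400],(280,384));cv2.imwrite("pics/f4.png",np.hstack([a,b]))
E
```

```text
[ 0.4   0.51 -0.17  0.71  0.03  2.98]
```

View pics/f4.png

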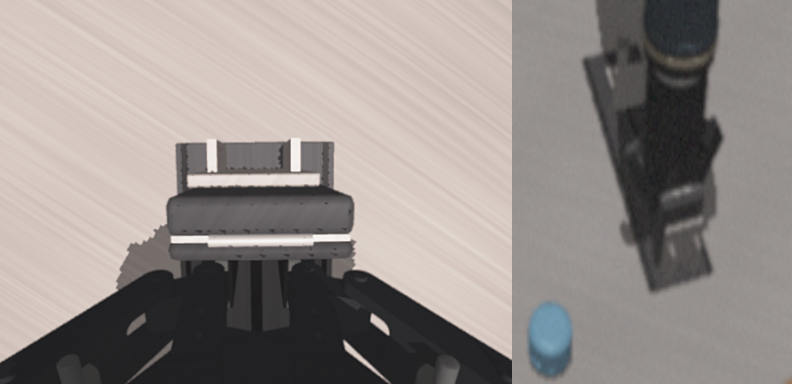

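The tin now stands on edge, leaning on the fingers just in front of the end plate. I'll straighten the tool, nudge the tin forward, then back off and up.

Call:
jog_arm:
  targets:
    - [[0, 0, 0], [-0.05, 0.07, 0], -0.5]
    - [[0.1, 0.1, 0], [-0.09, 0.14, 0], -0.5]
    - [[0.2, 0.15, 0], [-0.09, 0.14, 0], -0.5]
    - [[0.2, 0.15, 0], [-0.09, 0.14, 0], -0.5]

```text
t: 16.85
eef_pos: [607.8, 270.0, 19.2]
tcp_rot: [-3.013, -0.878, -0.02]
wrist_force: [-0.3, -0.2, 0.5]
finger_gap: 21.7
finger_force: 0.0
```

Call:
jog_arm:
  targets:
    - [[0.2, 0.1, 0], [0, 0, 0], -0.5]
    - [[0.3, 0.2, 0], [0, 0, 0], -0.5]
    - [[0.3, 0.2, 0], [0, 0, 0], -0.5]

```text
t: 17.23
eef_pos: [608.1, 270.3, 19.3]
tcp_rot: [-3.015, -0.878, -0.011]
wrist_force: [-22.9, -14.4, 13.9]
finger_gap: 21.1
finger_force: 2.0
```

Call:
jog_arm:
  targets:
    - [[-1, -0.65, 0], [0, 0, 0], -0.5]
    - [[-3, -1.9, 0], [0, 0, 0], -0.5]
    - [[-5, -3.2, 4], [0, 0, 0], -0.5]
    - [[-5, -3.2, 10], [0, 0, 0], 0.5]
    - [[-5, -3.2, 15], [0, 0, 0], 0.7]
    - [[-5, -3.2, 20], [0, 0, 0], 0.7]
    - [[-5, -3.2, 20], [0, 0, 0], 0.7]

```text
t: 18.1
eef_pos: [562.8, 240.9, 223.8]
tcp_rot: [-3.012, -0.878, -0.031]
wrist_force: [0.7, -0.1, -1.0]
finger_gap: 72.8
finger_force: 0.0
```

```bash
python3 - <<'E'
from plan import *
s=snap("wrist")
print([(back(s,[d["pixel"]],90)[0].round(1).tolist(),round(d["conf"],2),d["pixel"]) for d in masks_of("wrist","tin1")])
a=s["img"];s=snap("scene");b=cv2.resize(s["img"][150:270,270:400],(280,384));cv2.imwrite("pics/f5.png",np.hstack([a,b]))
s=snap("top")
for m,a,w,c in tins(s,18): print(m.round(1),round(a,3),w.round(),round(c,2))
p0=cur()
for nm,m,yaw,td in(("C",[489,-210],.12,35),):
    t=np.radians(td);p,r=pickpose(m,yaw,zt=11,tilt=t);q=p+UP*60
    mid=((p0[0]+q)/2+UP*40, ori((TH+yaw)/2,np.pi/2,t/2))
    print(delta(*p0,*mid),delta(*mid,q,r),p)
E
```

```text
[([626.5, 279.4, 90.0], 0.95, [260.5, 105.6]), ([630.0, -41.4, 90.0], 0.83, [504.5, 267.7]), ([657.1, 74.7, 90.0], 0.59, [447.3, 194.2])]
[ 482.  -364.7] 0.317 [79. 54.] 0.89
[665.2  12.1] -0.194 [85. 57.] 0.88
[ 658.7 -147.8] 0.405 [83. 60.] 0.85
[ 486.2 -210.6] 0.122 [87. 59.] 0.81
[ 617.  -272.6] -0.255 [83. 58.] 0.76
[ 629.3 -499.9] -0.952 [76. 60.] 0.6
([-3.28, -22.47, -3.37], [-0.12, -0.31, 1.34]) ([-3.28, -22.47, -11.37], [-0.61, -0.38, 1.2]) [ 494.95685182 -209.28172676   11.        ]
```

View pics/f5.png

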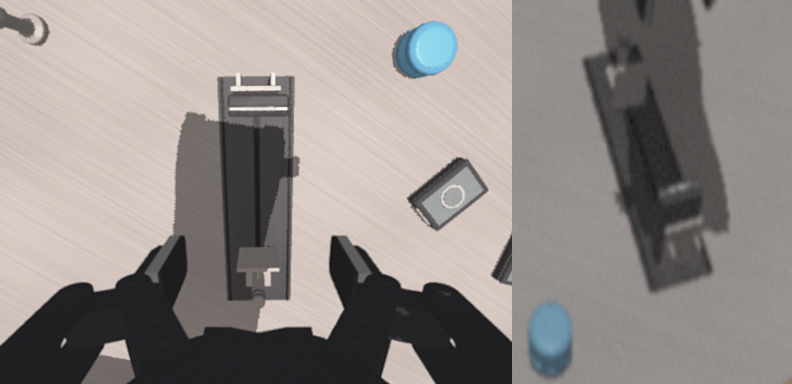

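Tin 1 stands square against the end plate (wrist picture, about 258, 103). Next is the tin at (489, -210).

Call:
jog_arm:
  targets:
    - [[-3.3, -22.5, -3.4], [-0.12, -0.31, 1.34], 0.7]
    - [[-3.3, -22.5, -3.4], [-0.12, -0.31, 1.34], 0.7]
    - [[-3.3, -22.5, -3.4], [-0.12, -0.31, 1.34], 0.7]
    - [[-3.3, -22.5, -3.4], [-0.12, -0.31, 1.34], 0.7]
    - [[-3.3, -22.5, -3.4], [-0.12, -0.31, 1.34], 0.7]
    - [[-3.3, -22.5, -3.4], [-0.12, -0.31, 1.34], 0.7]
    - [[-3.3, -22.5, -3.4], [-0.12, -0.31, 1.34], 0.7]
    - [[-3.3, -22.5, -3.4], [-0.12, -0.31, 1.34], 0.7]
    - [[-3.3, -22.5, -3.4], [-0.12, -0.31, 1.34], 0.7]

```text
t: 19.48
eef_pos: [527.4, 15.1, 184.8]
tcp_rot: [1.688, 2.409, 0.372]
wrist_force: [-0.0, -0.5, 0.2]
finger_gap: 72.7
finger_force: 0.0
```

Call:
jog_arm:
  targets:
    - [[-3.3, -22.5, -11.4], [-0.61, -0.38, 1.2], 0.7]
    - [[-3.3, -22.5, -11.4], [-0.61, -0.38, 1.2], 0.7]
    - [[-3.3, -22.5, -11.4], [-0.61, -0.38, 1.2], 0.7]
    - [[-3.3, -22.5, -11.4], [-0.61, -0.38, 1.2], 0.7]
    - [[-3.3, -22.5, -11.4], [-0.61, -0.38, 1.2], 0.7]
    - [[-3.3, -22.5, -11.4], [-0.61, -0.38, 1.2], 0.7]
    - [[-3.3, -22.5, -11.4], [-0.61, -0.38, 1.2], 0.7]
    - [[-3.3, -22.5, -11.4], [-0.61, -0.38, 1.2], 0.7]
    - [[-3.3, -22.5, -11.4], [-0.61, -0.38, 1.2], 0.7]
    - [[-3.3, -22.5, -11.4], [-0.61, -0.38, 1.2], 0.7]

```text
t: 20.72
eef_pos: [495.2, -209.6, 71.6]
tcp_rot: [-0.155, 2.529, 0.046]
wrist_force: [1.0, -0.1, 0.1]
finger_gap: 72.5
finger_force: 0.0
```

```bash
cat > pk.py <<'E'
import sys
from plan import *
x,y,yaw,td,slot=map(float,sys.argv[1:6])
t=np.radians(td);s=snap("wrist");o=s["o"];print(o["joint_pos"].round(3),o["finger_gap"])
print("lm",[(back(s,[d["pixel"]],10)[0].round(1).tolist(),round(d["conf"],2)) for d in landmark_of("wrist","tin1")])
for d in masks_of("wrist","tin1"):
    # tin fit: project box silhouette and match the mask
    if d["conf"]<.4: continue
    m0=back(s,[d["pixel"]],10)[0][:2]
    if np.hypot(*(m0-[x,y]))>60: continue
    M=d["region"]
    def sil(q):
        c,sn=np.cos(q[2]),np.sin(q[2]);P=[[q[0]+a*c-b*sn,q[1]+a*sn+b*c,z] for a in(-42,42) for b in(-28,28) for z in(0,20)]
        I=np.zeros(M.shape,np.uint8);cv2.fillConvexPoly(I,cv2.convexHull((proj(s,P)*16).astype(np.int32)),1,shift=4);return I>0
    from scipy.optimize import minimize
    f=lambda q:1-(sil(q)&M).sum()/(sil(q)|M).sum()
    b=min((minimize(f,[m0[0],m0[1],yaw+k],method="Nelder-Mead",options=dict(initial_simplex=[[m0[0],m0[1],yaw+k],[m0[0]+10,m0[1],yaw+k],[m0[0],m0[1]+10,yaw+k],[m0[0],m0[1],yaw+k+.15]])) for k in(-.1,.1)),key=lambda r:r.fun)
    print("fit",b.x.round(3),"iou",1-b.fun);x,y,yaw=b.x
p,r=pickpose([x,y],yaw,zt=11,tilt=t);print("to pick",delta(*cur(),p,r))
flip(p,yaw,t,placepose(slot,t,zt=11,up=80)[0])
E
python3 pk.py 489 -210 .12 35 96
```

```text
[-0.631  0.077 -0.844  0.178  0.4   -0.656] 72.47227266870635
lm [([487.9, -365.6, 10.0], 0.95), ([488.0, -207.1, 10.0], 0.83), ([668.4, 21.5, 10.0], 0.83), ([618.8, -269.8, 10.0], 0.69), ([664.4, -142.9, 10.0], 0.67)]
fit [ 4.91066e+02 -2.06839e+02  1.23000e-01] iou 0.9572374471215744
to pick ([0.16, 0.35, -6.08], [0.0, -0.0, -0.0])
([5.54, 23.78, 15.05], [0.99, 0.1, -1.0])
([5.54, 23.78, -3.95], [1.12, 0.41, -0.81])
```

Call:
jog_arm:
  targets:
    - [[0.1, 0.3, -3], [0, 0, 0], 0.7]
    - [[0.1, 0.3, -6], [0, 0, 0], 0.7]
    - [[0.1, 0.3, -6], [0, 0, 0], 0.7]
    - [[0.1, 0.3, -6], [0, 0, 0], -0.5]
    - [[0.1, 0.3, -6], [0, 0, 0], -0.5]
    - [[0.1, 0.3, -6], [0, 0, 0], -0.5]
    - [[0.1, 0.3, -6], [0, 0, 0], -0.5]
    - [[0.1, 0.3, -6], [0, 0, 0], -0.5]

```text
t: 21.88
eef_pos: [496.9, -207.2, 13.1]
tcp_rot: [-0.161, 2.526, 0.043]
wrist_force: [-5.6, 0.5, 11.1]
finger_gap: 53.8
finger_force: 64.3
```

Call:
jog_arm:
  targets:
    - [[0, 0, 5], [0, 0, 0], -0.5]
    - [[0, 0, 10], [0, 0, 0], -0.5]
    - [[5.5, 23.8, 15], [0.99, 0.1, -1.0], -0.5]
    - [[5.5, 23.8, 15], [0.99, 0.1, -1.0], -0.5]
    - [[5.5, 23.8, 15], [0.99, 0.1, -1.0], -0.5]
    - [[5.5, 23.8, 15], [0.99, 0.1, -1.0], -0.5]
    - [[5.5, 23.8, 15], [0.99, 0.1, -1.0], -0.5]
    - [[5.5, 23.8, 15], [0.99, 0.1, -1.0], -0.5]
    - [[5.5, 23.8, 15], [0.99, 0.1, -1.0], -0.5]
    - [[5.5, 23.8, 15], [0.99, 0.1, -1.0], -0.5]
    - [[5.5, 23.8, 15], [0.99, 0.1, -1.0], -0.5]
    - [[5.5, 23.8, 15], [0.99, 0.1, -1.0], -0.5]

```text
t: 23.38
eef_pos: [551.3, 31.3, 162.3]
tcp_rot: [1.457, 2.102, 0.859]
wrist_force: [0.0, 0.3, -1.6]
finger_gap: 53.3
finger_force: 64.0
```

```bash
cat > go.py <<'E'
import sys
from plan import *
td,slot,up,zt=map(float,sys.argv[1:5])
o=robot.observe();print(o["joint_pos"].round(3),o["finger_gap"],delta(*cur(),*placepose(slot,np.radians(td),zt=zt,up=up)))
E
python3 go.py 35 96 80 11
```

```text
[-0.129 -0.145 -0.937  0.057  0.329  1.209] 53.27873868054124 ([5.65, 23.82, -4.03], [1.13, 0.41, -0.82])
```

Call:
jog_arm:
  targets:
    - [[5.6, 23.8, -2], [1.13, 0.41, -0.82], -0.5]
    - [[5.6, 23.8, -4], [1.13, 0.41, -0.82], -0.5]
    - [[5.6, 23.8, -4], [1.13, 0.41, -0.82], -0.5]
    - [[5.6, 23.8, -4], [1.13, 0.41, -0.82], -0.5]
    - [[5.6, 23.8, -4], [1.13, 0.41, -0.82], -0.5]
    - [[5.6, 23.8, -4], [1.13, 0.41, -0.82], -0.5]
    - [[5.6, 23.8, -4], [1.13, 0.41, -0.82], -0.5]
    - [[5.6, 23.8, -4], [1.13, 0.41, -0.82], -0.5]
    - [[5.6, 23.8, -4], [1.13, 0.41, -0.82], -0.5]
    - [[5.6, 23.8, -4], [1.13, 0.41, -0.82], -0.5]
    - [[5.6, 23.8, -4], [1.13, 0.41, -0.82], -0.5]

```text
t: 24.75
eef_pos: [607.5, 269.5, 122.3]
tcp_rot: [-2.465, -0.725, -1.285]
wrist_force: [0.3, 0.2, -0.7]
finger_gap: 53.5
finger_force: 64.1
```

```bash
python3 go.py 35 96 0 11; python3 - <<'E'
from plan import *
s=snap("wrist");cv2.imwrite("pics/g1.png",s["img"])
E
```

```text
[ 0.315  0.178 -1.    -0.554  0.216  2.996] 53.517162432946854 ([0.03, -0.0, -8.03], [-0.01, -0.0, -0.0])
```

View pics/g1.png

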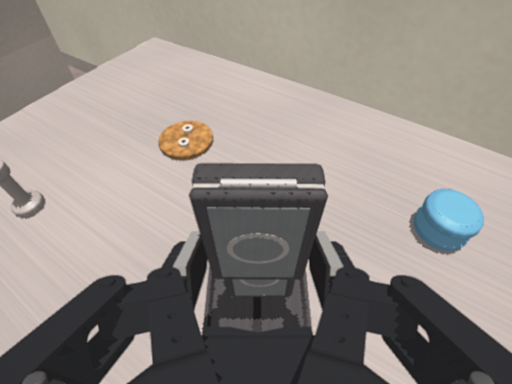

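The tin is held upright (about 258, 240), so I'll lower it in guarded steps.

Call:
jog_arm:
  targets:
    - [[0, 0, -3], [0, 0, 0], -0.5]
    - [[0, 0, -6], [0, 0, 0], -0.5]
    - [[0, 0, -7.3], [0, 0, 0], -0.5]
    - [[0, 0, -7.5], [0, 0, 0], -0.5]
    - [[0, 0, -7.5], [0, 0, 0], -0.5]

```text
t: 25.42
eef_pos: [607.4, 269.5, 47.2]
tcp_rot: [-2.465, -0.722, -1.284]
wrist_force: [-0.4, -0.1, -2.0]
finger_gap: 53.8
finger_force: 64.1
```

Call:
jog_arm:
  targets:
    - [[0, 0, -0.2], [0, 0, 0], -0.5]
    - [[0, 0, -0.3], [0, 0, 0], -0.5]
    - [[0, 0, -0.3], [0, 0, 0], -0.5]

```text
t: 25.8
eef_pos: [607.3, 269.4, 44.0]
tcp_rot: [-2.465, -0.722, -1.284]
wrist_force: [-0.0, 0.2, 0.1]
finger_gap: 53.7
finger_force: 64.2
```

Call:
jog_arm:
  targets:
    - [[0, 0, -0.1], [0, 0, 0], -0.5]
    - [[0, 0, -0.2], [0, 0, 0], -0.5]
    - [[0, 0, -0.2], [0, 0, 0], -0.5]

```text
t: 26.18
eef_pos: [607.1, 269.3, 41.6]
tcp_rot: [-2.465, -0.722, -1.283]
wrist_force: [0.3, -0.8, -0.9]
finger_gap: 53.8
finger_force: 64.2
```

Call:
jog_arm:
  targets:
    - [[0, 0, -0.1], [0, 0, 0], -0.5]
    - [[0, 0, -0.15], [0, 0, 0], -0.5]
    - [[0, 0, -0.15], [0, 0, 0], -0.5]

```text
t: 26.55
eef_pos: [607.1, 269.3, 40.2]
tcp_rot: [-2.465, -0.722, -1.284]
wrist_force: [-0.0, -0.3, -0.3]
finger_gap: 53.7
finger_force: 64.2
```

Call:
jog_arm:
  targets:
    - [[0, 0, -0.1], [0, 0, 0], -0.5]
    - [[0, 0, -0.2], [0, 0, 0], -0.5]
    - [[0, 0, -0.2], [0, 0, 0], -0.5]

```text
t: 26.92
eef_pos: [608.1, 270.0, 40.1]
tcp_rot: [-2.461, -0.722, -1.288]
wrist_force: [-9.3, -2.7, 16.2]
finger_gap: 53.8
finger_force: 65.8
```

Call:
jog_arm:
  targets:
    - [[0, 0, -0.1], [0, 0, 0], -0.5]
    - [[0, 0, -0.2], [0, 0, 0], -0.5]
    - [[0, 0, -0.2], [0, 0, 0], -0.5]

```text
t: 27.3
eef_pos: [608.7, 270.5, 40.0]
tcp_rot: [-2.458, -0.723, -1.292]
wrist_force: [-24.0, -10.3, 40.1]
finger_gap: 53.8
finger_force: 68.7
```

Call:
jog_arm:
  targets:
    - [[0, 0, 0.2], [0, 0, 0], -0.5]
    - [[0, 0, 0.35], [0, 0, 0], -0.5]
    - [[0, 0, 0.35], [0, 0, 0], 0.6]
    - [[0, 0, 0.35], [0, 0, 0], 0.6]
    - [[0, 0, 0.35], [0, 0, 0], 0.6]
    - [[0, 0, 0.35], [0, 0, 0], 0.6]
    - [[-1, -0.65, 1], [0, 0, 0], 0.7]
    - [[-3, -2, 2.4], [0, 0, 0], 0.7]
    - [[-6, -3.9, 5], [0, 0, 0], 0.7]
    - [[-6, -3.9, 10], [0, 0, 0], 0.7]
    - [[-6, -3.9, 15], [0, 0, 0], 0.7]
    - [[-6, -3.9, 15], [0, 0, 0], 0.7]

```text
t: 28.8
eef_pos: [548.1, 230.4, 192.0]
tcp_rot: [-2.46, -0.722, -1.294]
wrist_force: [1.3, -0.1, -0.7]
finger_gap: 72.9
finger_force: 0.0
```

```bash
cat > nx.py <<'E'
import sys
from plan import *
x,y,yaw,td,tp=map(float,sys.argv[1:6])
s=snap("wrist");o=s["o"];print(o["eef_pos"].round(1),o["joint_pos"].round(2))
Q=np.c_[XR,np.cross(UP,XR),UP]
for d in masks_of("wrist","tin1"): print("w",((back(s,[d["pixel"]],80)[0]-RC)@Q).round(),round(d["conf"],2),int(d["region"].sum()))
if len(sys.argv)>6: cv2.imwrite(sys.argv[6],s["img"])
s=snap("top")
for m,a,w,c in tins(s,18): print(m.round(1),round(a,3),w.round(),round(c,2))
p0=cur();t=np.radians(td);t0=np.radians(tp);p,r=pickpose([x,y],yaw,zt=11,tilt=t);q=p+UP*60
mid=((p0[0]+q)/2+UP*40, ori((TH+yaw)/2,np.pi/2,(t+t0)/2))
print(delta(*p0,*mid),delta(*mid,q,r),p)
E
python3 nx.py 484 -362 .30 38 55 pics/g2.png
```

```text
[548.1 230.4 192. ] [ 0.26 -0.13 -1.05 -0.3   0.26  2.97]
w [  21. -207.   80.] 0.74 846
w [121.   0.  80.] 0.72 885
w [86.  1. 80.] 0.61 2878
[ 484.4 -364.5] 0.334 [83. 57.] 0.84
[665.3  13.8] -0.299 [83. 57.] 0.81
[ 616.4 -272.4] -0.363 [83. 53.] 0.75
[ 659.  -150.2] 0.298 [82. 54.] 0.73
[613.9 275.1] -1.064 [56. 34.] 0.49
([-2.83, -29.51, -1.69], [-1.12, -0.49, 0.88]) ([-2.83, -29.51, -9.69], [-1.01, -0.27, 1.04]) [ 489.73201893 -360.22687876   11.        ]
```

View pics/g2.png

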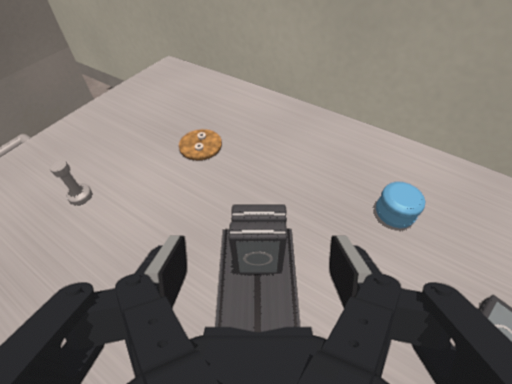

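Two tins are standing in the row (about 258, 215 and 258, 250). Next is the far-right tin at (484, -363).

Call:
jog_arm:
  targets:
    - [[-2.8, -29.5, -1.7], [-1.12, -0.49, 0.88], 0.7]
    - [[-2.8, -29.5, -1.7], [-1.12, -0.49, 0.88], 0.7]
    - [[-2.8, -29.5, -1.7], [-1.12, -0.49, 0.88], 0.7]
    - [[-2.8, -29.5, -1.7], [-1.12, -0.49, 0.88], 0.7]
    - [[-2.8, -29.5, -1.7], [-1.12, -0.49, 0.88], 0.7]
    - [[-2.8, -29.5, -1.7], [-1.12, -0.49, 0.88], 0.7]
    - [[-2.8, -29.5, -1.7], [-1.12, -0.49, 0.88], 0.7]
    - [[-2.8, -29.5, -1.7], [-1.12, -0.49, 0.88], 0.7]
    - [[-2.8, -29.5, -1.7], [-1.12, -0.49, 0.88], 0.7]
    - [[-2.8, -29.5, -1.7], [-1.12, -0.49, 0.88], 0.7]

```text
t: 30.25
eef_pos: [518.4, -64.1, 167.6]
tcp_rot: [1.366, 2.158, 0.923]
wrist_force: [-0.2, 0.1, 0.0]
finger_gap: 72.6
finger_force: 0.0
```

Call:
jog_arm:
  targets:
    - [[-2.8, -29.5, -9.7], [-1.01, -0.27, 1.04], 0.7]
    - [[-2.8, -29.5, -9.7], [-1.01, -0.27, 1.04], 0.7]
    - [[-2.8, -29.5, -9.7], [-1.01, -0.27, 1.04], 0.7]
    - [[-2.8, -29.5, -9.7], [-1.01, -0.27, 1.04], 0.7]
    - [[-2.8, -29.5, -9.7], [-1.01, -0.27, 1.04], 0.7]
    - [[-2.8, -29.5, -9.7], [-1.01, -0.27, 1.04], 0.7]
    - [[-2.8, -29.5, -9.7], [-1.01, -0.27, 1.04], 0.7]
    - [[-2.8, -29.5, -9.7], [-1.01, -0.27, 1.04], 0.7]
    - [[-2.8, -29.5, -9.7], [-1.01, -0.27, 1.04], 0.7]
    - [[-2.8, -29.5, -9.7], [-1.01, -0.27, 1.04], 0.7]
    - [[-2.8, -29.5, -9.7], [-1.01, -0.27, 1.04], 0.7]

```text
t: 31.62
eef_pos: [491.0, -359.5, 71.6]
tcp_rot: [-0.372, 2.455, 0.133]
wrist_force: [0.8, 0.0, -0.0]
finger_gap: 72.6
finger_force: 0.0
```

```bash
python3 pk.py 484 -362 .3 38 76
```

```text
[-0.939  0.354 -0.47   0.502  0.623 -1.161] 72.6171262302612
lm [([624.2, -265.1, 10.0], 0.81), ([657.2, 6.3, 10.0], 0.76), ([668.6, -137.6, 10.0], 0.66), ([489.1, -363.0, 10.0], 0.57)]
fit [ 4.86383e+02 -3.61945e+02  3.37000e-01] iou 0.9611546685673557
to pick ([0.1, -0.03, -6.1], [-0.0, -0.0, 0.03])
([4.95, 30.93, 15.05], [0.99, 0.31, -1.07])
([4.95, 30.93, -3.95], [1.06, 0.49, -0.94])
```

Call:
jog_arm:
  targets:
    - [[0.2, 0, -3], [0, 0, 0.03], 0.7]
    - [[0.2, 0, -6], [0, 0, 0.03], 0.7]
    - [[0.2, 0, -6], [0, 0, 0.03], 0.7]
    - [[0.2, 0, -6], [0, 0, 0.03], -0.5]
    - [[0.2, 0, -6], [0, 0, 0.03], -0.5]
    - [[0.2, 0, -6], [0, 0, 0.03], -0.5]
    - [[0.2, 0, -6], [0, 0, 0.03], -0.5]
    - [[0.2, 0, -6], [0, 0, 0.03], -0.5]

```text
t: 32.78
eef_pos: [493.7, -360.4, 13.8]
tcp_rot: [-0.414, 2.448, 0.14]
wrist_force: [-5.3, -1.1, 8.7]
finger_gap: 53.8
finger_force: 64.0
```

Call:
jog_arm:
  targets:
    - [[0, 0, 5], [0, 0, 0], -0.5]
    - [[0, 0, 10], [0, 0, 0], -0.5]
    - [[4.9, 30.9, 15], [0.99, 0.31, -1.07], -0.5]
    - [[4.9, 30.9, 15], [0.99, 0.31, -1.07], -0.5]
    - [[4.9, 30.9, 15], [0.99, 0.31, -1.07], -0.5]
    - [[4.9, 30.9, 15], [0.99, 0.31, -1.07], -0.5]
    - [[4.9, 30.9, 15], [0.99, 0.31, -1.07], -0.5]
    - [[4.9, 30.9, 15], [0.99, 0.31, -1.07], -0.5]
    - [[4.9, 30.9, 15], [0.99, 0.31, -1.07], -0.5]
    - [[4.9, 30.9, 15], [0.99, 0.31, -1.07], -0.5]
    - [[4.9, 30.9, 15], [0.99, 0.31, -1.07], -0.5]
    - [[4.9, 30.9, 15], [0.99, 0.31, -1.07], -0.5]

```text
t: 34.28
eef_pos: [542.0, -50.6, 162.6]
tcp_rot: [1.368, 2.186, 0.909]
wrist_force: [-0.3, 0.1, -0.9]
finger_gap: 53.8
finger_force: 63.5
```

```bash
python3 go.py 38 76 80 11
```

```text
[-0.412 -0.066 -0.835  0.227  0.571  0.88 ] 53.786399979554645 ([4.9, 30.93, -4.06], [1.06, 0.49, -0.94])
```

Call:
jog_arm:
  targets:
    - [[4.5, 30.7, 0], [1.06, 0.49, -0.94], -0.5]
    - [[4.5, 30.7, 0], [1.06, 0.49, -0.94], -0.5]
    - [[4.5, 30.7, 0], [1.06, 0.49, -0.94], -0.5]
    - [[4.5, 30.7, 0], [1.06, 0.49, -0.94], -0.5]
    - [[4.5, 30.7, 0], [1.06, 0.49, -0.94], -0.5]
    - [[4.5, 30.7, 0], [1.06, 0.49, -0.94], -0.5]
    - [[4.5, 30.7, 0], [1.06, 0.49, -0.94], -0.5]
    - [[4.5, 30.7, 0], [1.06, 0.49, -0.94], -0.5]
    - [[4.5, 30.7, -3], [1.06, 0.49, -0.94], -0.5]
    - [[4.5, 30.7, -4], [1.06, 0.49, -0.94], -0.5]
    - [[4.5, 30.7, -4], [1.06, 0.49, -0.94], -0.5]
    - [[4.5, 30.7, -4], [1.06, 0.49, -0.94], -0.5]

```text
t: 35.78
eef_pos: [587.8, 256.6, 123.4]
tcp_rot: [-2.516, -0.736, -1.227]
wrist_force: [0.6, -0.2, -0.1]
finger_gap: 53.7
finger_force: 63.5
```

```bash
python3 go.py 38 71 0 11; python3 - <<'E'
from plan import *
s=snap("wrist");Q=np.c_[XR,np.cross(UP,XR),UP]
for d in masks_of("wrist","tin1"):
    ys,xs=np.nonzero(d["region"]);print(np.round(d["pixel"]),round(d["conf"],2),xs.min(),xs.max(),ys.min(),ys.max())
E
```

```text
[ 0.313  0.109 -0.995 -0.425  0.202  2.982] 53.664550015711356 ([-0.1, -0.06, -8.14], [-0.0, 0.0, 0.0])
[255. 214.] 0.9 186 327 163 274
[257. 276.] 0.79 224 289 275 285
```

Call:
jog_arm:
  targets:
    - [[-0.1, 0, -3], [0, 0, 0], -0.5]
    - [[-0.1, 0, -6], [0, 0, 0], -0.5]
    - [[-0.1, 0, -7.5], [0, 0, 0], -0.5]
    - [[-0.1, 0, -7.7], [0, 0, 0], -0.5]
    - [[-0.1, 0, -7.7], [0, 0, 0], -0.5]

```text
t: 36.5
eef_pos: [586.6, 256.5, 46.1]
tcp_rot: [-2.516, -0.734, -1.227]
wrist_force: [-0.4, 0.5, -1.0]
finger_gap: 53.9
finger_force: 63.5
```

Call:
jog_arm:
  targets:
    - [[0, 0, -0.15], [0, 0, 0], -0.5]
    - [[0, 0, -0.3], [0, 0, 0], -0.5]
    - [[0, 0, -0.3], [0, 0, 0], -0.5]

```text
t: 36.88
eef_pos: [586.2, 256.4, 42.5]
tcp_rot: [-2.516, -0.734, -1.226]
wrist_force: [-0.9, 0.1, -1.8]
finger_gap: 53.7
finger_force: 63.5
```

Call:
jog_arm:
  targets:
    - [[0, 0, -0.1], [0, 0, 0], -0.5]
    - [[0, 0, -0.2], [0, 0, 0], -0.5]
    - [[0, 0, -0.2], [0, 0, 0], -0.5]

```text
t: 37.25
eef_pos: [586.1, 256.3, 40.1]
tcp_rot: [-2.517, -0.734, -1.225]
wrist_force: [-0.2, 0.2, -0.2]
finger_gap: 53.7
finger_force: 63.5
```

Call:
jog_arm:
  targets:
    - [[0.2, 0.1, 0], [0, 0, 0], -0.5]
    - [[0.4, 0.25, 0], [0, 0, 0], -0.5]
    - [[0.4, 0.25, 0], [0, 0, 0], -0.5]

```text
t: 37.62
eef_pos: [590.3, 259.0, 40.3]
tcp_rot: [-2.517, -0.734, -1.225]
wrist_force: [0.1, 0.7, -1.8]
finger_gap: 53.7
finger_force: 63.6
```

Call:
jog_arm:
  targets:
    - [[0, 0, -0.1], [0, 0, 0], -0.5]
    - [[0, 0, -0.15], [0, 0, 0], -0.5]
    - [[0, 0, -0.15], [0, 0, 0], -0.5]

```text
t: 38.0
eef_pos: [590.1, 258.8, 38.7]
tcp_rot: [-2.517, -0.734, -1.225]
wrist_force: [0.6, -0.0, 0.1]
finger_gap: 53.5
finger_force: 63.5
```

Call:
jog_arm:
  targets:
    - [[0, 0, -0.1], [0, 0, 0], -0.5]
    - [[0, 0, -0.2], [0, 0, 0], -0.5]
    - [[0, 0, -0.2], [0, 0, 0], -0.5]

```text
t: 38.38
eef_pos: [591.1, 259.3, 38.3]
tcp_rot: [-2.514, -0.734, -1.229]
wrist_force: [-6.8, -4.1, 15.0]
finger_gap: 53.1
finger_force: 65.0
```

Call:
jog_arm:
  targets:
    - [[0, 0, -0.1], [0, 0, 0], -0.5]
    - [[0, 0, -0.1], [0, 0, 0], -0.5]

```text
t: 38.62
eef_pos: [591.6, 259.5, 38.1]
tcp_rot: [-2.513, -0.733, -1.231]
wrist_force: [-8.6, -4.9, 20.6]
finger_gap: 53.6
finger_force: 65.5
```

Call:
jog_arm:
  targets:
    - [[0, 0, 0.15], [0, 0, 0], -0.5]
    - [[0, 0, 0.15], [0, 0, 0], 0.6]
    - [[0, 0, 0.15], [0, 0, 0], 0.6]
    - [[0, 0, 0.15], [0, 0, 0], 0.6]
    - [[0, 0, 0.15], [0, 0, 0], 0.6]
    - [[-1, -0.65, 1], [0, 0, 0], 0.7]
    - [[-3, -2, 2.4], [0, 0, 0], 0.7]
    - [[-6, -3.9, 5], [0, 0, 0], 0.7]
    - [[-6, -3.9, 10], [0, 0, 0], 0.7]
    - [[-6, -3.9, 15], [0, 0, 0], 0.7]
    - [[-6, -3.9, 15], [0, 0, 0], 0.7]

```text
t: 40.0
eef_pos: [531.8, 220.3, 191.4]
tcp_rot: [-2.512, -0.734, -1.235]
wrist_force: [0.9, 0.8, -1.0]
finger_gap: 72.7
finger_force: 0.0
```

```bash
python3 nx.py 621 -270 -.3 46 52
```

```text
[531.8 220.3 191.4] [ 0.26 -0.18 -1.02 -0.16  0.24  2.95]
w [   8. -207.   80.] 0.81 1905
w [66.  1. 80.] 0.74 2778
w [127.   1.  80.] 0.7 821
w [111.   4.  80.] 0.64 948
[666.2  12.7] -0.22 [87. 57.] 0.86
[ 615.6 -272.6] -0.381 [87. 56.] 0.73
[ 658.4 -150.8] 0.302 [86. 58.] 0.72
[621.6 278.9] -1.033 [55. 20.] 0.69
[598.  261.9] -1.073 [55. 32.] 0.57
([4.86, -24.57, -1.67], [-1.12, -0.37, 0.62]) ([4.86, -24.57, -9.67], [-1.11, 0.13, 0.67]) [ 626.73201893 -271.77312124   11.        ]
```

Call:
jog_arm:
  targets:
    - [[4.9, -24.6, -1.7], [-1.12, -0.37, 0.62], 0.7]
    - [[4.9, -24.6, -1.7], [-1.12, -0.37, 0.62], 0.7]
    - [[4.9, -24.6, -1.7], [-1.12, -0.37, 0.62], 0.7]
    - [[4.9, -24.6, -1.7], [-1.12, -0.37, 0.62], 0.7]
    - [[4.9, -24.6, -1.7], [-1.12, -0.37, 0.62], 0.7]
    - [[4.9, -24.6, -1.7], [-1.12, -0.37, 0.62], 0.7]
    - [[4.9, -24.6, -1.7], [-1.12, -0.37, 0.62], 0.7]
    - [[4.9, -24.6, -1.7], [-1.12, -0.37, 0.62], 0.7]
    - [[4.9, -24.6, -1.7], [-1.12, -0.37, 0.62], 0.7]

```text
t: 41.32
eef_pos: [578.8, -25.8, 167.7]
tcp_rot: [1.613, 1.844, 0.841]
wrist_force: [-0.5, -0.1, 0.9]
finger_gap: 72.7
finger_force: 0.0
```

Call:
jog_arm:
  targets:
    - [[4.9, -24.6, -9.7], [-1.11, 0.13, 0.67], 0.7]
    - [[4.9, -24.6, -9.7], [-1.11, 0.13, 0.67], 0.7]
    - [[4.9, -24.6, -9.7], [-1.11, 0.13, 0.67], 0.7]
    - [[4.9, -24.6, -9.7], [-1.11, 0.13, 0.67], 0.7]
    - [[4.9, -24.6, -9.7], [-1.11, 0.13, 0.67], 0.7]
    - [[4.9, -24.6, -9.7], [-1.11, 0.13, 0.67], 0.7]
    - [[4.9, -24.6, -9.7], [-1.11, 0.13, 0.67], 0.7]
    - [[4.9, -24.6, -9.7], [-1.11, 0.13, 0.67], 0.7]
    - [[4.9, -24.6, -9.7], [-1.11, 0.13, 0.67], 0.7]
    - [[4.9, -24.6, -9.7], [-1.11, 0.13, 0.67], 0.7]

```text
t: 42.58
eef_pos: [628.4, -272.6, 72.0]
tcp_rot: [0.359, 2.313, -0.143]
wrist_force: [0.0, -0.6, -0.6]
finger_gap: 72.4
finger_force: 0.0
```

```bash
python3 pk.py 620 -271 -.3 46 51
```

```text
[-0.465  0.266 -0.852 -0.345  0.12  -0.106] 72.39341097107247
lm [([659.2, -145.3, 10.0], 0.94), ([619.0, -270.8, 10.0], 0.55)]
to pick ([-0.25, -0.03, -6.1], [-0.0, 0.0, 0.0])
([-2.79, 25.89, 15.05], [1.08, -0.08, -0.71])
([-2.79, 25.89, -3.95], [0.99, 0.38, -0.73])
```

```bash
python3 pk.py 619 -271 -.3 46 51; python3 -c "
from plan import *
s=snap('wrist');
print([(d['conf'],d['pixel'],back(s,[d['pixel']],10)[0].round()) for d in masks_of('wrist','tin1')], proj(s,[619,-271,20]))"
```

```text
[-0.464  0.265 -0.852 -0.346  0.12  -0.108] 72.74151018202492
lm [([617.2, -268.9, 10.0], 0.73), ([662.1, -145.3, 10.0], 0.73)]
fit [ 6.19733e+02 -2.70424e+02 -3.19000e-01] iou 0.9490656523896147
to pick ([-0.27, -0.01, -6.08], [-0.0, 0.0, -0.02])
([-2.77, 25.87, 15.05], [1.08, -0.09, -0.7])
([-2.77, 25.87, -3.95], [0.99, 0.38, -0.72])
[(0.95, [253.6, 122.9], array([ 606., -266.,   10.])), (0.68, [467.1, 131.8], array([ 651., -145.,   10.]))] [[251.96724983 152.14429831]]
```

Call:
jog_arm:
  targets:
    - [[-0.2, 0, -3], [0, 0, -0.02], 0.7]
    - [[-0.2, 0, -6], [0, 0, -0.02], 0.7]
    - [[-0.2, 0, -6], [0, 0, -0.02], 0.7]
    - [[-0.2, 0, -6], [0, 0, -0.02], -0.5]
    - [[-0.2, 0, -6], [0, 0, -0.02], -0.5]
    - [[-0.2, 0, -6], [0, 0, -0.02], -0.5]
    - [[-0.2, 0, -6], [0, 0, -0.02], -0.5]
    - [[-0.2, 0, -6], [0, 0, -0.02], -0.5]

```text
t: 43.98
eef_pos: [626.7, -272.5, 13.1]
tcp_rot: [0.378, 2.309, -0.155]
wrist_force: [-6.5, 2.2, 9.8]
finger_gap: 54.2
finger_force: 64.1
```

Call:
jog_arm:
  targets:
    - [[0, 0, 5], [0, 0, 0], -0.5]
    - [[0, 0, 10], [0, 0, 0], -0.5]
    - [[-2.8, 25.9, 15], [1.08, -0.09, -0.7], -0.5]
    - [[-2.8, 25.9, 15], [1.08, -0.09, -0.7], -0.5]
    - [[-2.8, 25.9, 15], [1.08, -0.09, -0.7], -0.5]
    - [[-2.8, 25.9, 15], [1.08, -0.09, -0.7], -0.5]
    - [[-2.8, 25.9, 15], [1.08, -0.09, -0.7], -0.5]
    - [[-2.8, 25.9, 15], [1.08, -0.09, -0.7], -0.5]
    - [[-2.8, 25.9, 15], [1.08, -0.09, -0.7], -0.5]
    - [[-2.8, 25.9, 15], [1.08, -0.09, -0.7], -0.5]
    - [[-2.8, 25.9, 15], [1.08, -0.09, -0.7], -0.5]

```text
t: 45.35
eef_pos: [598.2, -13.3, 161.9]
tcp_rot: [1.662, 1.882, 0.782]
wrist_force: [0.5, -0.6, -0.8]
finger_gap: 54.2
finger_force: 63.8
```

```bash
python3 go.py 46 51 80 11
```

```text
[-0.109 -0.071 -0.896 -0.027  0.165  1.405] 54.21753787463441 ([-2.81, 25.84, -3.99], [0.99, 0.38, -0.72])
```

Call:
jog_arm:
  targets:
    - [[-2.8, 25.8, 0], [0.99, 0.38, -0.72], -0.5]
    - [[-2.8, 25.8, 0], [0.99, 0.38, -0.72], -0.5]
    - [[-2.8, 25.8, 0], [0.99, 0.38, -0.72], -0.5]
    - [[-2.8, 25.8, 0], [0.99, 0.38, -0.72], -0.5]
    - [[-2.8, 25.8, 0], [0.99, 0.38, -0.72], -0.5]
    - [[-2.8, 25.8, 0], [0.99, 0.38, -0.72], -0.5]
    - [[-2.8, 25.8, 0], [0.99, 0.38, -0.72], -0.5]
    - [[-2.8, 25.8, -3], [0.99, 0.38, -0.72], -0.5]
    - [[-2.8, 25.8, -4], [0.99, 0.38, -0.72], -0.5]
    - [[-2.8, 25.8, -4], [0.99, 0.38, -0.72], -0.5]
    - [[-2.8, 25.8, -4], [0.99, 0.38, -0.72], -0.5]

```text
t: 46.72
eef_pos: [570.7, 245.2, 122.9]
tcp_rot: [-2.624, -0.767, -1.054]
wrist_force: [-0.1, 0.3, -1.2]
finger_gap: 54.0
finger_force: 63.8
```

```bash
cat > ck.py <<'E'
from plan import *
s=snap("wrist");Q=np.c_[XR,np.cross(UP,XR),UP]
for d in masks_of("wrist","tin1"):
    ys,xs=np.nonzero(d["region"]);print(np.round(d["pixel"]),round(d["conf"],2),xs.min(),xs.max(),ys.min(),ys.max())
E
python3 go.py 46 51 0 11; python3 ck.py
```

```text
[ 0.317  0.05  -0.881 -0.108  0.175  2.959] 54.042500858986244 ([-0.07, -0.01, -8.09], [0.0, -0.0, 0.0])
[259. 217.] 0.75 185 329 176 270
[505. 330.] 0.75 491 511 301 352
[258. 168.] 0.55 222 293 158 177
```

Call:
jog_arm:
  targets:
    - [[0, 0, -3], [0, 0, 0], -0.5]
    - [[0, 0, -6], [0, 0, 0], -0.5]
    - [[0, 0, -7.7], [0, 0, 0], -0.5]
    - [[0, 0, -7.9], [0, 0, 0], -0.5]
    - [[0.35, 0.2, -7.9], [0, 0, 0], -0.5]
    - [[0.35, 0.2, -7.9], [0, 0, 0], -0.5]

```text
t: 47.58
eef_pos: [574.7, 247.3, 44.2]
tcp_rot: [-2.623, -0.766, -1.055]
wrist_force: [0.1, -0.1, -1.0]
finger_gap: 54.1
finger_force: 63.8
```

Call:
jog_arm:
  targets:
    - [[0, 0, -0.15], [0, 0, 0], -0.5]
    - [[0, 0, -0.25], [0, 0, 0], -0.5]
    - [[0, 0, -0.25], [0, 0, 0], -0.5]

```text
t: 47.95
eef_pos: [573.6, 246.8, 40.2]
tcp_rot: [-2.625, -0.766, -1.052]
wrist_force: [-0.7, 0.9, -1.0]
finger_gap: 53.7
finger_force: 63.8
```

Call:
jog_arm:
  targets:
    - [[0, 0, -0.1], [0, 0, 0], -0.5]
    - [[0, 0, -0.2], [0, 0, 0], -0.5]
    - [[0, 0, -0.2], [0, 0, 0], -0.5]

```text
t: 48.32
eef_pos: [574.4, 247.2, 39.2]
tcp_rot: [-2.623, -0.766, -1.054]
wrist_force: [-2.7, -1.3, 7.9]
finger_gap: 54.2
finger_force: 64.5
```

Contact made at 39 mm. Releasing and retreating.

Call:
jog_arm:
  targets:
    - [[0, 0, 0.05], [0, 0, 0], 0.6]
    - [[0, 0, 0.05], [0, 0, 0], 0.6]
    - [[0, 0, 0.05], [0, 0, 0], 0.6]
    - [[0, 0, 0.05], [0, 0, 0], 0.6]
    - [[-0.9, -0.6, 1], [0, 0, 0], 0.7]
    - [[-2.5, -1.6, 3], [0, 0, 0], 0.7]
    - [[-4.5, -2.9, 5.5], [0, 0, 0], 0.7]
    - [[-6, -3.9, 11], [0, 0, 0], 0.7]
    - [[-6, -3.9, 15], [0, 0, 0], 0.7]
    - [[-6, -3.9, 15], [0, 0, 0], 0.7]

```text
t: 49.58
eef_pos: [515.4, 208.2, 192.8]
tcp_rot: [-2.621, -0.766, -1.061]
wrist_force: [0.6, 0.3, -0.5]
finger_gap: 72.4
finger_force: 0.0
```

```bash
python3 nx.py 661 -147 .33 48 44
```

```text
[515.4 208.2 192.8] [ 0.27 -0.2  -0.89  0.14  0.21  2.92]
w [  -6. -198.   80.] 0.92 3320
w [48. -1. 80.] 0.85 2354
w [109.   4.  80.] 0.73 896
w [124.   1.  80.] 0.65 739
w [82.  2. 80.] 0.64 1023
[ 658.6 -149. ] 0.369 [86. 59.] 0.75
[666.8  13.2] -0.234 [88. 59.] 0.75
[640.2 290.8] -1.014 [54. 20.] 0.54
[604.  266.9] -1.061 [57. 20.] 0.5
[581.1 248.8] -1.041 [60. 35.] 0.45
([7.69, -17.64, -1.77], [-0.94, -0.57, 1.01]) ([7.69, -17.64, -9.77], [-1.04, -0.46, 0.96]) [ 666.67625406 -145.05574183   11.        ]
```

Call:
jog_arm:
  targets:
    - [[7.7, -17.6, -1.8], [-0.94, -0.57, 1.01], 0.7]
    - [[7.7, -17.6, -1.8], [-0.94, -0.57, 1.01], 0.7]
    - [[7.7, -17.6, -1.8], [-0.94, -0.57, 1.01], 0.7]
    - [[7.7, -17.6, -1.8], [-0.94, -0.57, 1.01], 0.7]
    - [[7.7, -17.6, -1.8], [-0.94, -0.57, 1.01], 0.7]
    - [[7.7, -17.6, -1.8], [-0.94, -0.57, 1.01], 0.7]
    - [[7.7, -17.6, -1.8], [-0.94, -0.57, 1.01], 0.7]
    - [[7.7, -17.6, -1.8], [-0.94, -0.57, 1.01], 0.7]
    - [[7.7, -17.6, -1.8], [-0.94, -0.57, 1.01], 0.7]
    - [[7.7, -17.6, -1.8], [-0.94, -0.57, 1.01], 0.7]

```text
t: 51.02
eef_pos: [589.9, 32.0, 168.5]
tcp_rot: [1.36, 2.175, 0.928]
wrist_force: [0.0, -0.2, 0.3]
finger_gap: 72.3
finger_force: 0.0
```

Call:
jog_arm:
  targets:
    - [[7.7, -17.6, -9.8], [-1.04, -0.46, 0.96], 0.7]
    - [[7.7, -17.6, -9.8], [-1.04, -0.46, 0.96], 0.7]
    - [[7.7, -17.6, -9.8], [-1.04, -0.46, 0.96], 0.7]
    - [[7.7, -17.6, -9.8], [-1.04, -0.46, 0.96], 0.7]
    - [[7.7, -17.6, -9.8], [-1.04, -0.46, 0.96], 0.7]
    - [[7.7, -17.6, -9.8], [-1.04, -0.46, 0.96], 0.7]
    - [[7.7, -17.6, -9.8], [-1.04, -0.46, 0.96], 0.7]
    - [[7.7, -17.6, -9.8], [-1.04, -0.46, 0.96], 0.7]
    - [[7.7, -17.6, -9.8], [-1.04, -0.46, 0.96], 0.7]
    - [[7.7, -17.6, -9.8], [-1.04, -0.46, 0.96], 0.7]
    - [[7.7, -17.6, -9.8], [-1.04, -0.46, 0.96], 0.7]

```text
t: 52.4
eef_pos: [667.7, -144.2, 72.2]
tcp_rot: [-0.376, 2.281, 0.174]
wrist_force: [0.9, -0.1, 0.5]
finger_gap: 72.2
finger_force: 0.0
```

```bash
python3 pk.py 661 -147 .33 48 33
```

```text
[-0.459  0.335 -0.717 -0.142  0.557 -0.591] 72.24556457086254
lm [([659.6, -144.5, 10.0], 0.87), ([669.9, 22.3, 10.0], 0.7)]
fit [ 6.62421e+02 -1.45363e+02  3.12000e-01] iou 0.9494511105437835
to pick ([0.04, 0.07, -6.13], [-0.0, -0.0, -0.02])
([-5.66, 18.94, 15.05], [1.03, 0.45, -0.97])
([-5.66, 18.94, -3.95], [0.91, 0.55, -1.02])
```

Call:
jog_arm:
  targets:
    - [[0, 0.1, -3], [0, 0, -0.02], 0.7]
    - [[0, 0.1, -6], [0, 0, -0.02], 0.7]
    - [[0, 0.1, -6], [0, 0, -0.02], 0.7]
    - [[0, 0.1, -6], [0, 0, -0.02], -0.5]
    - [[0, 0.1, -6], [0, 0, -0.02], -0.5]
    - [[0, 0.1, -6], [0, 0, -0.02], -0.5]
    - [[0, 0.1, -6], [0, 0, -0.02], -0.5]
    - [[0, 0.1, -6], [0, 0, -0.02], -0.5]

```text
t: 53.55
eef_pos: [668.4, -143.5, 13.7]
tcp_rot: [-0.357, 2.281, 0.161]
wrist_force: [-4.4, -1.5, 9.2]
finger_gap: 53.7
finger_force: 63.9
```

Call:
jog_arm:
  targets:
    - [[0, 0, 5], [0, 0, 0], -0.5]
    - [[0, 0, 10], [0, 0, 0], -0.5]
    - [[-5.7, 18.9, 15], [1.03, 0.45, -0.97], -0.5]
    - [[-5.7, 18.9, 15], [1.03, 0.45, -0.97], -0.5]
    - [[-5.7, 18.9, 15], [1.03, 0.45, -0.97], -0.5]
    - [[-5.7, 18.9, 15], [1.03, 0.45, -0.97], -0.5]
    - [[-5.7, 18.9, 15], [1.03, 0.45, -0.97], -0.5]
    - [[-5.7, 18.9, 15], [1.03, 0.45, -0.97], -0.5]
    - [[-5.7, 18.9, 15], [1.03, 0.45, -0.97], -0.5]
    - [[-5.7, 18.9, 15], [1.03, 0.45, -0.97], -0.5]
    - [[-5.7, 18.9, 15], [1.03, 0.45, -0.97], -0.5]
    - [[-5.7, 18.9, 15], [1.03, 0.45, -0.97], -0.5]

```text
t: 55.05
eef_pos: [610.5, 45.8, 162.4]
tcp_rot: [1.378, 2.175, 0.897]
wrist_force: [0.5, -0.7, -0.8]
finger_gap: 53.8
finger_force: 63.7
```

```bash
python3 go.py 48 31 80 11
```

```text
[-1.180e-01  1.000e-03 -8.030e-01  6.400e-02  3.820e-01  1.153e+00] 53.81226689992968 ([-5.73, 18.84, -4.04], [0.92, 0.55, -1.02])
```

Call:
jog_arm:
  targets:
    - [[-5.7, 18.8, 0], [0.92, 0.55, -1.02], -0.5]
    - [[-5.7, 18.8, 0], [0.92, 0.55, -1.02], -0.5]
    - [[-5.7, 18.8, 0], [0.92, 0.55, -1.02], -0.5]
    - [[-5.7, 18.8, 0], [0.92, 0.55, -1.02], -0.5]
    - [[-5.7, 18.8, 0], [0.92, 0.55, -1.02], -0.5]
    - [[-5.7, 18.8, 0], [0.92, 0.55, -1.02], -0.5]
    - [[-5.7, 18.8, 0], [0.92, 0.55, -1.02], -0.5]
    - [[-5.7, 18.8, 0], [0.92, 0.55, -1.02], -0.5]
    - [[-5.7, 18.8, -3], [0.92, 0.55, -1.02], -0.5]
    - [[-5.7, 18.8, -4], [0.92, 0.55, -1.02], -0.5]
    - [[-5.7, 18.8, -4], [0.92, 0.55, -1.02], -0.5]
    - [[-5.7, 18.8, -4], [0.92, 0.55, -1.02], -0.5]

```text
t: 56.55
eef_pos: [554.1, 234.1, 123.2]
tcp_rot: [-2.643, -0.774, -1.021]
wrist_force: [0.7, -0.5, 0.1]
finger_gap: 54.0
finger_force: 63.7
```

```bash
python3 go.py 48 31 0 11; python3 ck.py
```

```text
[ 0.308  0.013 -0.89  -0.053  0.176  2.946] 54.0084818122839 ([-0.09, 0.02, -8.12], [-0.0, 0.0, 0.0])
[243. 166.] 0.96 206 281 156 179
[257. 218.] 0.93 183 328 178 268
[500. 306.] 0.89 478 511 264 341
[264. 148.] 0.78 222 292 134 178
```

```bash
python3 -c "
from plan import *
s=snap('wrist');cv2.imwrite('pics/g3.png',s['img'])"
```

```text
(no output)
```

View pics/g3.png

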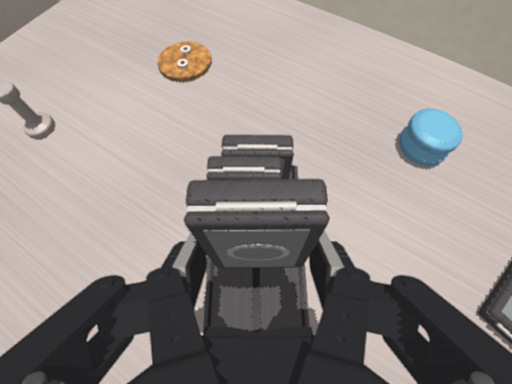

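The held tin hides the nearer ones. Tin 2, at (244, 168), sits about 10 mm left of tin 1, which is inside the 20 mm limit. I'll lower this one and measure the row afterwards.

Call:
jog_arm:
  targets:
    - [[0, 0, -3], [0, 0, 0], -0.5]
    - [[0, 0, -6], [0, 0, 0], -0.5]
    - [[0, 0, -7.7], [0, 0, 0], -0.5]
    - [[0, 0, -7.9], [0, 0, 0], -0.5]
    - [[0.3, 0.2, -7.9], [0, 0, 0], -0.5]
    - [[0.3, 0.2, -7.9], [0, 0, 0], -0.5]

```text
t: 57.45
eef_pos: [557.6, 236.2, 44.6]
tcp_rot: [-2.643, -0.772, -1.022]
wrist_force: [0.1, -0.5, -0.4]
finger_gap: 54.3
finger_force: 63.8
```

Call:
jog_arm:
  targets:
    - [[0, 0, -0.15], [0, 0, 0], -0.5]
    - [[0, 0, -0.25], [0, 0, 0], -0.5]
    - [[0, 0, -0.25], [0, 0, 0], -0.5]

```text
t: 57.82
eef_pos: [556.6, 235.8, 40.7]
tcp_rot: [-2.644, -0.772, -1.02]
wrist_force: [-0.3, 0.5, -0.7]
finger_gap: 54.1
finger_force: 63.8
```

Call:
jog_arm:
  targets:
    - [[0, 0, -0.1], [0, 0, 0], -0.5]
    - [[0, 0, -0.2], [0, 0, 0], -0.5]
    - [[0, 0, -0.2], [0, 0, 0], -0.5]

```text
t: 58.2
eef_pos: [557.1, 236.1, 39.3]
tcp_rot: [-2.643, -0.772, -1.021]
wrist_force: [-3.5, -1.5, 6.9]
finger_gap: 54.3
finger_force: 64.3
```

Call:
jog_arm:
  targets:
    - [[0, 0, 0.05], [0, 0, 0], 0.6]
    - [[0, 0, 0.05], [0, 0, 0], 0.6]
    - [[0, 0, 0.05], [0, 0, 0], 0.6]
    - [[0, 0, 0.05], [0, 0, 0], 0.6]
    - [[-0.9, -0.6, 1], [0, 0, 0], 0.7]
    - [[-2.5, -1.6, 3], [0, 0, 0], 0.7]
    - [[-4.5, -2.9, 5.5], [0, 0, 0], 0.7]
    - [[-6, -3.9, 11], [0, 0, 0], 0.7]
    - [[-6, -3.9, 15], [0, 0, 0], 0.7]
    - [[-6, -3.9, 15], [0, 0, 0], 0.7]

```text
t: 59.45
eef_pos: [498.4, 197.2, 193.2]
tcp_rot: [-2.64, -0.772, -1.029]
wrist_force: [0.3, -0.1, -0.4]
finger_gap: 72.6
finger_force: 0.0
```

```bash
sed -i 's/print("w",/ys,xs=np.nonzero(d["region"]);k=ys<ys.min()+6;print("top y",((back(s,[[xs[k].mean(),ys[k].mean()]],90)[0]-RC)@Q).round(),"w",/' nx.py; python3 nx.py 668 16 -.24 50 42 pics/g4.png
```

```text
[498.4 197.2 193.2] [ 0.25 -0.24 -0.89  0.2   0.21  2.9 ]
top y [66.  1. 90.] w [63. -2. 80.] 0.93 1076
top y [85.  1. 90.] w [80.  2. 80.] 0.93 904
top y [127.   2.  90.] w [122.  -5.  80.] 0.92 864
top y [45.  1. 90.] w [31.  0. 80.] 0.89 2385
top y [107.  12.  90.] w [108.  18.  80.] 0.64 1009
[665.9  13.3] -0.223 [84. 55.] 0.94
[564.4 237.5] -1.069 [60. 37.] 0.7
[616.  286.9] -0.983 [60. 28.] 0.63
[604.2 267. ] -1.005 [55. 18.] 0.57
([8.9, -9.11, -1.8], [-0.97, -0.43, 0.77]) ([8.9, -9.11, -9.8], [-1.13, -0.01, 0.69]) [673.82802785  14.57378424  11.        ]
```

View pics/g4.png

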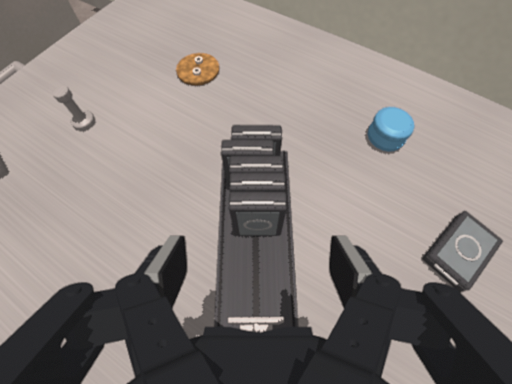

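Five tins stand in the row, with tin 2 about 11 mm to +y. The last tin is at about (668, 16).

Call:
jog_arm:
  targets:
    - [[8.9, -9.1, -1.8], [-0.97, -0.43, 0.77], 0.7]
    - [[8.9, -9.1, -1.8], [-0.97, -0.43, 0.77], 0.7]
    - [[8.9, -9.1, -1.8], [-0.97, -0.43, 0.77], 0.7]
    - [[8.9, -9.1, -1.8], [-0.97, -0.43, 0.77], 0.7]
    - [[8.9, -9.1, -1.8], [-0.97, -0.43, 0.77], 0.7]
    - [[8.9, -9.1, -1.8], [-0.97, -0.43, 0.77], 0.7]
    - [[8.9, -9.1, -1.8], [-0.97, -0.43, 0.77], 0.7]
    - [[8.9, -9.1, -1.8], [-0.97, -0.43, 0.77], 0.7]
    - [[8.9, -9.1, -1.8], [-0.97, -0.43, 0.77], 0.7]

```text
t: 60.78
eef_pos: [585.5, 105.9, 170.0]
tcp_rot: [1.619, 1.915, 0.812]
wrist_force: [0.0, -0.4, 0.9]
finger_gap: 72.4
finger_force: 0.0
```

Call:
jog_arm:
  targets:
    - [[8.9, -9.1, -9.8], [-1.13, -0.01, 0.69], 0.7]
    - [[8.9, -9.1, -9.8], [-1.13, -0.01, 0.69], 0.7]
    - [[8.9, -9.1, -9.8], [-1.13, -0.01, 0.69], 0.7]
    - [[8.9, -9.1, -9.8], [-1.13, -0.01, 0.69], 0.7]
    - [[8.9, -9.1, -9.8], [-1.13, -0.01, 0.69], 0.7]
    - [[8.9, -9.1, -9.8], [-1.13, -0.01, 0.69], 0.7]
    - [[8.9, -9.1, -9.8], [-1.13, -0.01, 0.69], 0.7]
    - [[8.9, -9.1, -9.8], [-1.13, -0.01, 0.69], 0.7]
    - [[8.9, -9.1, -9.8], [-1.13, -0.01, 0.69], 0.7]
    - [[8.9, -9.1, -9.8], [-1.13, -0.01, 0.69], 0.7]

```text
t: 62.02
eef_pos: [675.0, 14.6, 73.1]
tcp_rot: [0.277, 2.26, -0.125]
wrist_force: [-0.2, 0.9, 0.6]
finger_gap: 72.6
finger_force: 0.0
```

```bash
python3 pk.py 668 16 -.24 50 10.5
```

```text
[ 0.162  0.28  -0.903 -0.439 -0.304  0.272] 72.63523892985226
lm [([669.2, 16.3, 10.0], 0.6)]
fit [ 6.70268e+02  1.59320e+01 -2.65000e-01] iou 0.9632144391920928
to pick ([0.12, -0.02, -6.2], [-0.0, -0.0, -0.02])
([-7.0, 10.44, 15.05], [1.12, 0.0, -0.69])
([-7.0, 10.44, -3.95], [0.93, 0.43, -0.78])
```

Call:
jog_arm:
  targets:
    - [[0.1, 0, -3], [0, 0, -0.02], 0.7]
    - [[0.1, 0, -6], [0, 0, -0.02], 0.7]
    - [[0.1, 0, -6.1], [0, 0, -0.02], 0.7]
    - [[0.1, 0, -6.1], [0, 0, -0.02], -0.5]
    - [[0.1, 0, -6.1], [0, 0, -0.02], -0.5]
    - [[0.1, 0, -6.1], [0, 0, -0.02], -0.5]
    - [[0.1, 0, -6.1], [0, 0, -0.02], -0.5]
    - [[0.1, 0, -6.1], [0, 0, -0.02], -0.5]

```text
t: 63.18
eef_pos: [676.2, 14.9, 12.9]
tcp_rot: [0.296, 2.256, -0.137]
wrist_force: [-6.6, 1.5, 8.9]
finger_gap: 54.5
finger_force: 64.2
```

Call:
jog_arm:
  targets:
    - [[0, 0, 5], [0, 0, 0], -0.5]
    - [[0, 0, 10], [0, 0, 0], -0.5]
    - [[-7, 10.4, 16], [1.12, 0, -0.69], -0.5]
    - [[-7, 10.4, 16], [1.12, 0, -0.69], -0.5]
    - [[-7, 10.4, 16], [1.12, 0, -0.69], -0.5]
    - [[-7, 10.4, 16], [1.12, 0, -0.69], -0.5]
    - [[-7, 10.4, 16], [1.12, 0, -0.69], -0.5]
    - [[-7, 10.4, 16], [1.12, 0, -0.69], -0.5]
    - [[-7, 10.4, 16], [1.12, 0, -0.69], -0.5]
    - [[-7, 10.4, 16], [1.12, 0, -0.69], -0.5]
    - [[-7, 10.4, 16], [1.12, 0, -0.69], -0.5]

```text
t: 64.55
eef_pos: [605.7, 118.7, 171.9]
tcp_rot: [1.626, 1.914, 0.79]
wrist_force: [0.6, -0.4, -1.4]
finger_gap: 53.9
finger_force: 63.8
```

```bash
python3 go.py 50 10 80 11
```

```text
[ 0.217 -0.055 -0.856 -0.017 -0.046  1.606] 53.87656272692369 ([-7.01, 10.41, -4.99], [0.94, 0.43, -0.78])
```

Call:
jog_arm:
  targets:
    - [[-7, 10.4, 0], [0.94, 0.43, -0.78], -0.5]
    - [[-7, 10.4, 0], [0.94, 0.43, -0.78], -0.5]
    - [[-7, 10.4, 0], [0.94, 0.43, -0.78], -0.5]
    - [[-7, 10.4, 0], [0.94, 0.43, -0.78], -0.5]
    - [[-7, 10.4, 0], [0.94, 0.43, -0.78], -0.5]
    - [[-7, 10.4, 0], [0.94, 0.43, -0.78], -0.5]
    - [[-7, 10.4, 0], [0.94, 0.43, -0.78], -0.5]
    - [[-7, 10.4, 0], [0.94, 0.43, -0.78], -0.5]
    - [[-7, 10.4, -3], [0.94, 0.43, -0.78], -0.5]
    - [[-7, 10.4, -5], [0.94, 0.43, -0.78], -0.5]
    - [[-7, 10.4, -5], [0.94, 0.43, -0.78], -0.5]
    - [[-7, 10.4, -5], [0.94, 0.43, -0.78], -0.5]

```text
t: 66.05
eef_pos: [536.1, 223.3, 122.7]
tcp_rot: [-2.668, -0.791, -0.975]
wrist_force: [0.4, -0.7, -1.0]
finger_gap: 54.7
finger_force: 63.9
```

```bash
python3 go.py 50 10 0 11; python3 ck.py
```

```text
[ 0.3   -0.022 -0.89   0.021  0.175  2.927] 54.70439523074509 ([-0.05, -0.04, -8.07], [0.0, 0.0, -0.0])
[254. 167.] 0.94 219 295 152 176
[265. 122.] 0.89 224 293 108 151
[258. 180.] 0.73 221 298 176 185
[258. 221.] 0.63 184 330 184 268
[237. 141.] 0.62 210 281 128 181
```

Call:
jog_arm:
  targets:
    - [[0, 0, -3], [0, 0, 0], -0.5]
    - [[0, 0, -6], [0, 0, 0], -0.5]
    - [[0, 0, -7.7], [0, 0, 0], -0.5]
    - [[0, 0, -7.9], [0, 0, 0], -0.5]
    - [[0.3, 0.2, -7.9], [0, 0, 0], -0.5]
    - [[0.3, 0.2, -7.9], [0, 0, 0], -0.5]

```text
t: 66.9
eef_pos: [539.8, 225.2, 44.2]
tcp_rot: [-2.667, -0.787, -0.977]
wrist_force: [0.2, -0.3, -1.1]
finger_gap: 54.4
finger_force: 63.9
```

Call:
jog_arm:
  targets:
    - [[0, 0, -0.15], [0, 0, 0], -0.5]
    - [[0, 0, -0.25], [0, 0, 0], -0.5]
    - [[0, 0, -0.25], [0, 0, 0], -0.5]

```text
t: 67.28
eef_pos: [538.7, 224.8, 40.3]
tcp_rot: [-2.668, -0.787, -0.974]
wrist_force: [-0.3, 0.8, -0.4]
finger_gap: 54.3
finger_force: 64.0
```

Call:
jog_arm:
  targets:
    - [[0, 0, -0.1], [0, 0, 0], -0.5]
    - [[0, 0, -0.2], [0, 0, 0], -0.5]
    - [[0, 0, -0.2], [0, 0, 0], -0.5]

```text
t: 67.65
eef_pos: [540.0, 225.6, 40.4]
tcp_rot: [-2.665, -0.787, -0.979]
wrist_force: [-15.6, -6.8, 29.4]
finger_gap: 54.4
finger_force: 66.9
```

Call:
jog_arm:
  targets:
    - [[0, 0, 0.2], [0, 0, 0], -0.5]
    - [[0, 0, 0.2], [0, 0, 0], 0.6]
    - [[0, 0, 0.2], [0, 0, 0], 0.6]
    - [[0, 0, 0.2], [0, 0, 0], 0.6]
    - [[0, 0, 0.2], [0, 0, 0], 0.6]
    - [[-0.9, -0.6, 1.2], [0, 0, 0], 0.7]
    - [[-2.5, -1.6, 3.5], [0, 0, 0], 0.7]
    - [[-4, -2.6, 6], [0, 0, 0], 0.7]
    - [[-4, -2.6, 12], [0, 0, 0], 0.7]
    - [[-4, -2.6, 17], [0, 0, 0], 0.7]
    - [[-4, -2.6, 17], [0, 0, 0], 0.7]

```text
t: 69.03
eef_pos: [500.7, 199.4, 213.6]
tcp_rot: [-2.664, -0.787, -0.984]
wrist_force: [-0.1, -0.5, -0.3]
finger_gap: 72.2
finger_force: 0.0
```

```bash
cat > row.py <<'E'
from plan import *
s=snap("wrist");o=s["o"];print(o["eef_pos"].round(1),o["joint_pos"].round(2));Q=np.c_[XR,np.cross(UP,XR),UP]
for d in masks_of("wrist","tin1"):
    ys,xs=np.nonzero(d["region"]);k=ys<ys.min()+6;print("top",((back(s,[[xs[k].mean(),ys[k].mean()]],90)[0]-RC)@Q).round(),round(d["conf"],2),xs.min(),xs.max(),ys.min(),ys.max())
L=landmark_of("wrist","thumb_post");print([(back(s,[d["pixel"]],62)[0].round(1),((back(s,[d["pixel"]],62)[0]-RC)@Q).round(1),round(d["conf"],2)) for d in L])
print(delta(*cur(),RC+XR*-98.7+UP*150,ori(TH,np.pi,0)))
E
python3 row.py
```

```text
[500.7 199.4 213.6] [ 0.26 -0.24 -0.8   0.32  0.2   2.9 ]
top [107.  12.  90.] 0.76 223 273 146 188
top [126.   1.  90.] 0.74 233 281 131 162
top [45. -0. 90.] 0.72 231 286 197 220
top [86.  3. 90.] 0.68 231 282 162 178
top [22.  2. 90.] 0.6 229 284 218 254
top [67. -1. 90.] 0.59 231 284 178 198
[]
([-5.31, -3.42, -5.73], [-0.38, 0.59, -0.0])
```

All six are standing. Next I'll pinch the thumb post and close the follower.

Call:
jog_arm:
  targets:
    - [[-5.3, -3.4, 0], [-0.38, 0.59, 0], 0.7]
    - [[-5.3, -3.4, 0], [-0.38, 0.59, 0], 0.7]
    - [[-5.3, -3.4, 0], [-0.38, 0.59, 0], 0.7]
    - [[-5.3, -3.4, -3], [-0.38, 0.59, 0], 0.7]
    - [[-5.3, -3.4, -5.7], [-0.38, 0.59, 0], 0.7]
    - [[-5.3, -3.4, -5.7], [-0.38, 0.59, 0], 0.7]
    - [[-5.3, -3.4, -5.7], [-0.38, 0.59, 0], 0.7]

```text
t: 70.05
eef_pos: [445.3, 164.6, 151.5]
tcp_rot: [-3.013, -0.887, 0.002]
wrist_force: [0.4, -0.3, 0.1]
finger_gap: 72.7
finger_force: 0.0
```

```bash
python3 row.py; python3 -c "
from plan import *
s=snap('scene');print([(back(s,[d['pixel']],62)[0].round(1),d['conf']) for d in landmark_of('scene','thumb_post')])
print(delta(*cur(),np.array([445.5,165,52]),ori(TH,np.pi,0)))"
```

```text
[445.3 164.6 151.5] [ 0.35  0.19 -0.26  1.12  0.    2.92]
top [36. -0. 90.] 0.95 216 303 0 22
top [24.  1. 90.] 0.93 215 301 21 68
top [36. 14. 90.] 0.26 205 307 0 226
[(array([439.8, 164.5,  62. ]), array([-103.1,    2.9,   62. ]), 0.65)]
([-0.07, -0.02, -0.25], [-0.0, 0.0, 0.0])
[(array([441.6, 175.9,  62. ]), 0.83)]
([-0.03, 0.02, -10.03], [-0.0, -0.0, 0.0])
```

Call:
jog_arm:
  targets:
    - [[0, 0, -5], [0, 0, 0], 0.7]
    - [[0, 0, -9], [0, 0, 0], 0.7]
    - [[0, 0, -10], [0, 0, 0], 0.7]
    - [[0, 0, -10], [0, 0, 0], -0.8]
    - [[0, 0, -10], [0, 0, 0], -0.8]
    - [[0, 0, -10], [0, 0, 0], -0.8]
    - [[0, 0, -10], [0, 0, 0], -0.8]
    - [[0, 0, -10], [0, 0, 0], -0.8]
    - [[0, 0, -10], [0, 0, 0], -0.8]
    - [[0, 0, -10], [0, 0, 0], -0.8]

```text
t: 71.55
eef_pos: [446.2, 165.7, 52.5]
tcp_rot: [-3.011, -0.888, 0.0]
wrist_force: [-4.4, 4.2, 12.3]
finger_gap: 14.1
finger_force: 58.4
```

Call:
jog_arm:
  targets:
    - [[0.8, 0.5, 0], [0, 0, 0], -0.8]
    - [[1.7, 1.1, 0], [0, 0, 0], -0.8]
    - [[2.5, 1.6, 0], [0, 0, 0], -0.8]
    - [[3.4, 2.2, 0], [0, 0, 0], -0.8]
    - [[4.2, 2.7, 0], [0, 0, 0], -0.8]
    - [[4.8, 3.1, 0], [0, 0, 0], -0.8]
    - [[5.0, 3.25, 0], [0, 0, 0], -0.8]
    - [[5.0, 3.25, 0], [0, 0, 0], -0.8]

```text
t: 72.55
eef_pos: [496.5, 198.6, 52.5]
tcp_rot: [-3.011, -0.888, -0.0]
wrist_force: [-1.5, 5.8, 9.1]
finger_gap: 13.8
finger_force: 58.4
```

Call:
jog_arm:
  targets:
    - [[0.17, 0.11, 0], [0, 0, 0], -0.8]
    - [[0.34, 0.22, 0], [0, 0, 0], -0.8]
    - [[0.5, 0.33, 0], [0, 0, 0], -0.8]
    - [[0.67, 0.43, 0], [0, 0, 0], -0.8]
    - [[0.67, 0.43, 0], [0, 0, 0], -0.8]

```text
t: 73.18
eef_pos: [502.9, 202.8, 52.6]
tcp_rot: [-3.011, -0.888, 0.0]
wrist_force: [-3.6, 6.2, 9.6]
finger_gap: 13.8
finger_force: 58.4
```

```bash
python3 row.py
```

```text
[502.9 202.8  52.6] [ 0.38  0.4  -0.25  0.92  0.    2.95]
top [75.  1. 90.] 0.95 175 344 0 26
top [68. -0. 90.] 0.88 181 345 23 91
top [28.  1. 90.] 0.69 186 335 146 206
top [47.  1. 90.] 0.64 186 341 90 147
top [68. 27. 90.] 0.27 181 328 25 330
[(array([497.6, 200.8,  62. ]), array([-34.9,   2.1,  62. ]), 0.98)]
([-5.79, -3.83, 9.74], [-0.0, -0.0, -0.0])
```

Call:
jog_arm:
  targets:
    - [[0.08, 0.05, 0], [0, 0, 0], -0.8]
    - [[0.17, 0.11, 0], [0, 0, 0], -0.8]
    - [[0.17, 0.11, 0], [0, 0, 0], -0.8]

```text
t: 73.7
eef_pos: [504.5, 203.8, 52.5]
tcp_rot: [-3.011, -0.888, 0.001]
wrist_force: [-4.5, 5.3, 9.9]
finger_gap: 13.7
finger_force: 58.4
```

Call:
jog_arm:
  targets:
    - [[0.08, 0.05, 0], [0, 0, 0], -0.8]
    - [[0.17, 0.11, 0], [0, 0, 0], -0.8]
    - [[0.17, 0.11, 0], [0, 0, 0], -0.8]

```text
t: 74.08
eef_pos: [506.1, 204.9, 52.5]
tcp_rot: [-3.011, -0.888, 0.001]
wrist_force: [-4.8, 4.7, 11.0]
finger_gap: 13.9
finger_force: 58.4
```

Call:
jog_arm:
  targets:
    - [[0.08, 0.05, 0], [0, 0, 0], -0.8]
    - [[0.17, 0.11, 0], [0, 0, 0], -0.8]
    - [[0.17, 0.11, 0], [0, 0, 0], -0.8]

```text
t: 74.45
eef_pos: [507.7, 205.9, 52.5]
tcp_rot: [-3.011, -0.888, 0.001]
wrist_force: [-5.2, 4.9, 11.4]
finger_gap: 13.7
finger_force: 58.5
```

```bash
python3 row.py; python3 -c "
from plan import *
s=snap('wrist');a=cv2.resize(s['img'],(520,390));s=snap('scene');b=cv2.resize(s['img'][160:260,290:380],(270,300));c=np.zeros((390,270,3),np.uint8);c[:300]=b;cv2.imwrite('pics/h1.png',np.hstack([a,c]))"
```

```text
[507.7 205.9  52.5] [ 0.38  0.41 -0.23  0.93  0.    2.95]
top [29. -1. 90.] 0.9 186 335 159 210
top [81.  1. 90.] 0.88 176 346 0 43
top [68.  0. 90.] 0.73 182 345 42 104
top [48. -2. 90.] 0.67 187 341 104 159
[(array([591.5, 260.6,  62. ]), array([76.5,  1.3, 62. ]), 0.17)]
([-6.26, -4.14, 9.75], [-0.0, -0.0, -0.0])
```

View pics/h1.png

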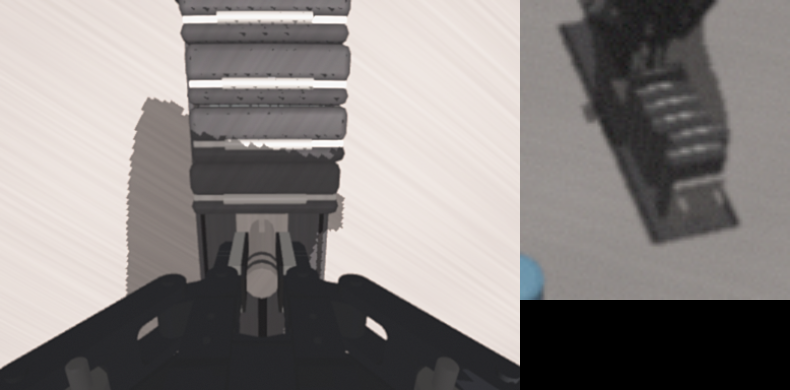

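The row looks closed up, and the post seems to sit about 4 mm behind the TCP. I'll keep pushing in small steps until the force rises.

Call:
jog_arm:
  targets:
    - [[0.08, 0.05, 0], [0, 0, 0], -0.8]
    - [[0.13, 0.08, 0], [0, 0, 0], -0.8]
    - [[0.13, 0.08, 0], [0, 0, 0], -0.8]

```text
t: 75.08
eef_pos: [508.6, 206.5, 52.5]
tcp_rot: [-3.011, -0.888, 0.002]
wrist_force: [-8.3, 2.9, 14.4]
finger_gap: 13.4
finger_force: 58.6
```

Call:
jog_arm:
  targets:
    - [[0.08, 0.05, 0], [0, 0, 0], -0.8]
    - [[0.13, 0.08, 0], [0, 0, 0], -0.8]
    - [[0.13, 0.08, 0], [0, 0, 0], -0.8]

```text
t: 75.45
eef_pos: [509.1, 206.8, 52.4]
tcp_rot: [-3.012, -0.888, 0.005]
wrist_force: [-13.2, -0.4, 20.6]
finger_gap: 14.1
finger_force: 59.2
```

Call:
jog_arm:
  targets:
    - [[0.08, 0.05, 0], [0, 0, 0], -0.8]
    - [[0.13, 0.08, 0], [0, 0, 0], -0.8]
    - [[0.13, 0.08, 0], [0, 0, 0], -0.8]

```text
t: 75.82
eef_pos: [509.2, 206.9, 52.4]
tcp_rot: [-3.013, -0.888, 0.008]
wrist_force: [-23.1, -5.9, 29.5]
finger_gap: 13.9
finger_force: 60.2
```

Call:
jog_arm:
  targets:
    - [[-0.25, -0.16, 0], [0, 0, 0], 0]
    - [[-0.25, -0.16, 0], [0, 0, 0], 0.3]
    - [[-0.25, -0.16, 0], [0, 0, 0], 0.3]
    - [[-0.25, -0.16, 0], [0, 0, 0], 0.3]
    - [[-0.25, -0.16, 3], [0, 0, 0], 0.3]
    - [[-0.25, -0.16, 8], [0, 0, 0], 0.3]
    - [[-3, -2, 13], [0, 0, 0], 0.5]
    - [[-7, -4.5, 16], [0, 0, 0], 0.5]
    - [[-7, -4.5, 16], [0, 0, 0], 0.5]

```text
t: 76.95
eef_pos: [440.8, 161.7, 213.9]
tcp_rot: [-3.013, -0.887, -0.003]
wrist_force: [0.5, 0.9, -0.8]
finger_gap: 63.8
finger_force: 0.0
```

```bash
python3 row.py; python3 -c "
from plan import *
Q=np.c_[XR,np.cross(UP,XR),UP]
for n in('scene','top'):
    s=snap(n);print(n,[(((back(s,[d['pixel']],62)[0]-RC)@Q).round(1),d['conf']) for d in landmark_of(n,'thumb_post')],[(((back(s,[d['pixel']],48)[0]-RC)@Q).round(),round(d['conf'],2)) for d in landmark_of(n,'tin1')])"
```

```text
[440.8 161.7 213.9] [ 0.35  0.15 -0.15  1.26  0.    2.92]
top [29.  1. 90.] 0.96 224 291 28 59
top [51.  0. 90.] 0.77 226 291 0 2
[(array([502.8, 205.8,  62. ]), array([-27.8,   3.4,  62. ]), 0.64)]
([0.34, 0.2, -6.08], [0.0, -0.0, 0.0])
scene [(array([-30.3,   3.7,  62. ]), 0.6)] [(array([70., -6., 48.]), 0.79), (array([128.,   5.,  48.]), 0.69), (array([57., 12., 48.]), 0.64), (array([98., 18., 48.]), 0.54), (array([ 19., -11.,  48.]), 0.53), (array([35.,  9., 48.]), 0.5)]
top [] [(array([80., 10., 48.]), 0.64), (array([123.,   2.,  48.]), 0.59), (array([110.,  15.,  48.]), 0.46), (array([58., -5., 48.]), 0.42)]
```

The row is snug: force rose to about 24 N without further motion, and the post at x ≈ -28 means a gap of about 120 mm. One last overhead measurement before handing in.

Call:
jog_arm:
  targets:
    - [[0, 0, 6], [0, 0, 0], 0.5]
    - [[4, 2.6, 10], [0, 0, 0], 0.5]
    - [[8, 5.2, 10], [0, 0, 0], 0.5]
    - [[8, 5.2, 10], [0, 0, 0], 0.5]
    - [[8, 5.2, 10], [0, 0, 0], 0.5]
    - [[8, 5.2, 10], [0, 0, 0], 0.5]

```text
t: 78.15
eef_pos: [520.7, 213.9, 311.5]
tcp_rot: [-3.013, -0.887, 0.003]
wrist_force: [-0.5, 0.4, 0.3]
finger_gap: 64.1
finger_force: 0.0
```

```bash
python3 - <<'E'
from plan import *
Q=np.c_[XR,np.cross(UP,XR),UP]
s=snap("wrist");print(s["o"]["eef_pos"].round(1),s["o"]["t"])
for d in masks_of("wrist","tin1"):
    ys,xs=np.nonzero(d["region"]);r=int(np.median(ys));k=ys==r
    e=(back(s,[[xs[k].min(),r],[xs[k].max(),r]],90)-RC)@Q;print(e[:,:2].round(1).tolist(),round(d["conf"],2))
for q,z in(("thumb_post",62),("rack",0)): print(q,[((back(s,[d["pixel"]],z)[0]-RC)@Q).round(1) for d in landmark_of("wrist",q)])
for d in masks_of("wrist","rack")[:1]:
    ys,xs=np.nonzero(d["region"])
    for r in range(ys.min()+10,ys.max(),25):
        k=ys==r
        if k.any():print("rackrow",((back(s,[[xs[k].min(),r],[xs[k].max(),r]],6)-RC)@Q)[:,:2].round(1).tolist())
E
```

```text
[520.7 213.9 311.5] 78.15
[[21.7, 28.4], [21.8, -25.8]] 0.92
[[100.8, 37.5], [100.8, -16.1]] 0.91
[[120.4, 29.0], [120.5, -25.0]] 0.83
[[81.8, 28.6], [81.8, -25.8]] 0.74
[[41.1, 24.4], [41.2, -26.6]] 0.69
[[61.1, 27.7], [61.2, -26.2]] 0.62
[[-25.2, 38.3], [-25.1, -33.2]] 0.19
thumb_post [array([-27.8,   5.6,  62. ])]
rack [array([ 0.5, -2.3,  0. ])]
rackrow [[143.9, 46.5], [144.0, -42.1]]
rackrow [[110.5, -21.5], [110.6, -41.5]]
rackrow [[76.0, 48.1], [76.1, -42.4]]
rackrow [[40.1, 47.6], [40.2, -41.9]]
rackrow [[2.8, 47.0], [2.9, -39.9]]
rackrow [[-36.2, 46.5], [-36.1, -40.9]]
rackrow [[-77.1, 46.0], [-77.0, -40.4]]
rackrow [[-120.1, 45.5], [-120.0, -41.5]]
```

The tin centres are at x = 120, 101, 82, 61, 41 and 22. All y values are within about 11 mm, and the arm is clear.

```bash
python3 -c "
from plant import order
print(order.close_job())"
```

```text
the job is handed in; nothing more can be done
None
```

I handed the job in at about 78 s: all six tins stand on edge in one row against the end plate, about 20 mm apart and within about 11 mm of the centre line, with the follower closed up at a gap of about 120 mm; no verdict came back.

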